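# Load a bottle-washer spray rack

## Task

Get the washer rack ready: put every square bottle lying on the bench upside down over a blue spray peg, one to a peg, each resting fully down on its seat; then swing the hold-down frame over them and press it down until its catch holds it shut. Before or after that, turn the brass winged water coupling clockwise until it is tight against its stop, and leave the conical flask, dropper bottle and stoppered flask where they stand.

Things in the scene. Friction and masses are not known exactly. Their poses are not given: they have to be found in the camera images.
- bottle_a: loose empty square bottle, hollow, 70 g, 100 mm long: white body 50 x 50 mm square, then a blue round neck open at its end. Origin on its long axis at half length; x axis points to the mouth. The square body spans x = -50 to +28 mm (middle -11 mm). At the start it lies on a flat side on the bench (origin 25 mm up), mouth roughly to the robot's left. May be absent
- bottle_b: loose empty square bottle, hollow, 70 g, 100 mm long: white body 50 x 50 mm square, then a blue round neck open at its end. Origin on its long axis at half length; x axis points to the mouth. The square body spans x = -50 to +28 mm (middle -11 mm). At the start it lies on a flat side on the bench (origin 25 mm up), mouth roughly to the robot's left. May be absent
- bottle_c: loose empty square bottle, hollow, 70 g, 100 mm long: white body 50 x 50 mm square, then a blue round neck open at its end. Origin on its long axis at half length; x axis points to the mouth. The square body spans x = -50 to +28 mm (middle -11 mm). At the start it lies on a flat side on the bench (origin 25 mm up), mouth roughly to the robot's left. May be absent
- mouth_a (a point): centre of the mouth rim of bottle_a, 50 mm from its origin, same axes; blue neck 40 mm outside, 32 mm clear opening inside, 22 mm long. Between the bottles and the rack the bench has a fixed thin upright splash board, up to 120 mm high
- mouth_b (a point): centre of the mouth rim of bottle_b, 50 mm from its origin, same axes; blue neck 40 mm outside, 32 mm clear opening inside, 22 mm long. Between the bottles and the rack the bench has a fixed thin upright splash board, up to 120 mm high
- mouth_c (a point): centre of the mouth rim of bottle_c, 50 mm from its origin, same axes; blue neck 40 mm outside, 32 mm clear opening inside, 22 mm long. Between the bottles and the rack the bench has a fixed thin upright splash board, up to 120 mm high
- peg_1 (a point): tip of an upright blue spray peg 105 mm above the bench, 80 mm from the next; 14 mm thick, widening below to a 27 mm collar (lowest 32 mm over the seat); its foot is a 44 mm disc, its top the seat for a bottle's rim, 67 mm below the tip, 38 mm above the bench; a seated bottle tops out at 138 mm. Axes are the rack's: x across it away from the robot, y along the row of three pegs, z up
- peg_2 (a point): tip of an upright blue spray peg 105 mm above the bench, 80 mm from the next; 14 mm thick, widening below to a 27 mm collar (lowest 32 mm over the seat); its foot is a 44 mm disc, its top the seat for a bottle's rim, 67 mm below the tip, 38 mm above the bench; a seated bottle tops out at 138 mm. Axes are the rack's: x across it away from the robot, y along the row of three pegs, z up
- peg_3 (a point): tip of an upright blue spray peg 105 mm above the bench, 80 mm from the next; 14 mm thick, widening below to a 27 mm collar (lowest 32 mm over the seat); its foot is a 44 mm disc, its top the seat for a bottle's rim, 67 mm below the tip, 38 mm above the bench; a seated bottle tops out at 138 mm. Axes are the rack's: x across it away from the robot, y along the row of three pegs, z up
- cover (a joint): hold-down frame of steel rods with red handle, hinged at the rack's far side. 0 = shut, level over the bottles; 1.7 = fully open, leaning back. A weak spring (about 1 N at the handle) swings it open when let go, unless it was pressed past the orange spring catch near the rack's +y end: that takes some 5 to 10 N at the handle, in the last 0.15 rad, and then holds it below 0.05
- cover_handle (a point): middle of the frame's red handle: round bar 12 mm thick, 110 mm long along the rack's y axis, 145 mm from the hinge line; 45 mm free between it and the next rod. Fully open it is about 294 mm above the bench, shut 150 mm
- cover_hinge (a point): point on the frame's hinge line, level with the handle's middle, 150 mm above the bench; the line runs along the point's y axis; the shut handle lies 145 mm from it along the point's -x
- coupling (a joint): brass winged union nut, upright axis, beyond the catch at the rack's +y end. 0 = loose, grows when turned clockwise seen from above, 2.5 = tight against its stop; starts loose (under 0.6), stays where it is left, takes about 0.1 N m to turn
- coupling_wing (a point): centre of the nut's wing: an upright bar 50 mm long, 10 mm thick, 26 mm high on the nut's axis (point 82 mm, top 95 mm above the bench; the round nut below starts at 70 mm); the point's x axis runs along the wing. A black catch post 162 mm tall stands 78 mm from the nut's axis
- flask: conical glass flask 66 mm wide, 104 mm tall, bystander; origin at the middle of its underside
- dropper: dropper bottle with a red bulb, 34 mm wide, 106 mm tall, bystander; origin at the middle of its underside
- squat_flask: squat glass flask with a black stopper, 65 mm wide, 103 mm tall, bystander; origin at the middle of its underside
Things that resemble listed ones, but are neither listed nor needed, are in the scene too. What is shaped like the bottle_b but turquoise is not meant.

How it is judged:
By the outcome, as a careful person would: the job done as asked, in the order asked, and still so for the second after the job is handed in, with the robot touching nothing.
Of bottle_a, bottle_b, bottle_c only 2 to 3 are there at a start; the rules pass over those that are not, and their reading is None.
At some moment in a run one of bottle_a, bottle_b, bottle_c may be knocked a few centimetres aside while the robot is not near it.
It also fails if it takes over 210 s, if anything falls off the work surface, if the arm or the gripper's body presses on something with over 40 N, if the wrist force passes 120 N, or if a joint passes its speed limit or range.

## Robot

A 6-joint arm with a two-finger parallel gripper is mounted at the origin on a cart in front of the work surface, level with it; the furniture and walls round the work are solid. World frame = base frame: x ahead of the robot, y to its left, z up, the work surface at z = 0. Lengths are in m, angles in rad, forces in N, time in s.
With the tool pointing down it reaches from about 0.275 to 0.85 m from the base axis. Payload 19 kg.
Tool frame: the origin (TCP) lies midway between the tips of the shut fingers; the grasp point (between the pads) lies 19 mm behind it; z points along the fingers, y is the line along which they close (so a half turn about z gives the same grasp; the last joint's range is limited). The gripper opens to 85 mm and grips with 20 to 120 N. Pads are 22 mm wide; open, the fingers measure 114 mm over their backs; the gripper's body (76 mm by 85 mm) begins 54 mm behind the grasp point. The pads swing forward as they close: fully open they stand 13 mm farther back than shut.
Start: joints at [-1.413, 0.15, 1.437, -0, 1.554, -0.134], TCP at [0.165, -0.551, 0.231] pointing down, gripper open.
Joint ranges: [-2.8, 2.8], [-0.68, 2.1], [0.12, 2.68], [-1.39, 4.53], [0.16, 2.79], [-2.81, 2.81]. Speed limits (rad/s): [1.89, 1.89, 2.22, 3.01, 3.01, 3.01].

## Interface

Orientations are given as a unit quaternion [w, x, y, z].
In Python, from rig import robot, snapshot, camera_params, job gives the robot as it stands.
- The arm moves only by the tool servo_tool, never from a script. Its argument "steps" is a list that holds one entry, the list of rows, each a list of 7 numbers: the shift along the world's x, y, z in m, then the turn, a rotation vector about the world's x, y, z in degrees, then the opening, from 0 (shut) to 1 (fully open). In form: [[[dx, dy, dz, rx, ry, rz, grip], ...]]. A call has 1 to 10 rows; each row is the pose to reach, as a shift and turn from the pose commanded when the call began; what a row does not reach only later rows make up. A row lasts 1/12 s, in which the tool goes at most 41.7 mm and 7.16 degrees, less where a joint would pass 70% of its speed; a pose out of reach is approached as far as the arm can. A call with a gripper value outside its range is refused whole. The fingers move at their own pace and stop on an object; "newtons" is the grip in N (left out, the last holds). Time passes only in rows, so rows that repeat a pose let the fingers close. It gives the time, the measured TCP pose, the force, the opening and the grip force at its end, in the units of the state.
- robot.state(): the state, without advancing time (a new reading comes with each control period).
- snapshot(name): name is "scene" or "top" or "wrist"; returns (picture, depth): 480x640x3 uint8, red, green, blue; 480x640 float32, m along the optical axis (not along the pixel's ray), 0 where there is no reading.
- camera_params(name): a dict with "intrinsics" (3x3 intrinsics, pixels), "view" (4x4, takes a point from world to camera coordinates). Camera axes: x right, y down, z forward; pixel columns grow to the right and rows downward; lengths in m; the calibration is good to about 2 mm. The wrist camera is an equidistant fisheye: a pixel r from the principal point sees the ray r / f radians off the axis. A picture is of the moment at which its call begins: read the wrist's pose just before it. camera_params takes no time and is no camera call; for the wrist camera it gives the pose at the moment of the call.
- job.hand_in(): hands the job in; it is judged then, once.
The state is a dict: "time": time; "qpos": joint angles; "joint_velocities": joint speeds; "joint_efforts": joint torques, N m; "position": TCP position; "orientation": TCP orientation; "wrist_force": force on the tool from outside, world axes, zero at the start; "torque": the same for the moment, N m; "opening": opening from 0.0 (shut) to 1.0 (fully open); "grip_force": force on a finger pad.
Only numpy, scipy, OpenCV 4.12 (cv2) and the standard library are available. Lean on these libraries where they do the work, as an engineer would, in place of code of your own. Each camera call takes 0.05 s, during which the arm holds its last target. There are 200 camera calls.

## Working session

There is one attempt and no reset: what is moved stays moved. The work goes in short steps, Python scripts to look and compute and a tool call to move; the robot and the scene stay as the last step left them, time stands still between calls to the robot, and variables do not carry over. Pictures are saved under pics/ and viewed, at most 14 in all, crops included, and the job is handed in when it is done.

Besides the shell and the picture viewer there is one more tool, called after ">>>" as name(argument=value, ...) on one line, values as JSON. servo_tool: Moves the arm, as the interface text tells. Its arguments: {"type":"object","properties":{"steps":{"type":"array"},"newtons":{"type":"number"}},"required":["steps"]}

```bash
mkdir -p pics; ls; cat > h.py <<'E'
import numpy as np, cv2
from rig import robot, snapshot, camera_params, job
def snap(n, tag):
    im,d=snapshot(n); cv2.imwrite(f'pics/{tag}.png', im[:,:,::-1]); np.savez(f'pics/{tag}.npz',im=im,d=d,**camera_params(n)); return im,d
def load(tag):
    z=np.load(f'pics/{tag}.npz'); return z['im'],z['d'],z['intrinsics'],z['view']
def cloud(tag):
    im,d,K,V=load(tag); v,u=np.mgrid[:480,:640]
    P=np.stack([(u-K[0,2])/K[0,0]*d,(v-K[1,2])/K[1,1]*d,d],-1); W=(P-V[:3,3])@V[:3,:3]
    W[d==0]=np.nan; return im,W
E
python3 - <<'E'
from h import *
for n in('scene','top'): snap(n,n+'0'); print(camera_params(n))
print(robot.state())
E
```

```text
pics
{'intrinsics': array([[535.16633445,   0.        , 320.06157275],
       [  0.        , 535.16633445, 235.95046017],
       [  0.        ,   0.        ,   1.        ]]), 'view': array([[-0.71484419, -0.69925186, -0.00667953,  0.41998364],
       [-0.3582352 ,  0.37439328, -0.8552761 ,  0.31556704],
       [ 0.60055418, -0.60899631, -0.5181295 ,  0.98409097],
       [ 0.        ,  0.        ,  0.        ,  1.        ]])}
{'intrinsics': array([[547.60251665,   0.        , 324.53343911],
       [  0.        , 547.60251665, 236.57331829],
       [  0.        ,   0.        ,   1.        ]]), 'view': array([[-1.48659970e-04, -9.99927916e-01, -1.20058519e-02,
         4.50473121e-04],
       [-9.90878320e-01,  1.76519639e-03, -1.34748056e-01,
         6.11573648e-01],
       [ 1.34759536e-01,  1.18763067e-02, -9.90807156e-01,
         1.56016658e+00],
       [ 0.00000000e+00,  0.00000000e+00,  0.00000000e+00,
         1.00000000e+00]])}
{'time': 0.1, 'qpos': array([-1.41299834e+00,  1.50903355e-01,  1.43795656e+00,  2.23540364e-05,
        1.55382853e+00, -1.33981434e-01]), 'joint_velocities': array([-4.17738590e-05, -9.65261149e-04, -7.25544443e-04,  5.47637834e-04,
       -1.34962087e-03, -8.58096042e-04]), 'joint_efforts': array([ 6.43227861e-03, -7.14379692e+01, -5.71789920e+01, -2.92942195e-05,
        7.21290926e-03, -8.56101281e-06]), 'position': array([ 0.16536413, -0.55046594,  0.23075962]), 'orientation': array([-5.47988885e-04,  9.89376837e-01,  1.45372533e-01,  4.65018340e-06]), 'wrist_force': array([ 0.29980733, -0.18406469, -0.22452207]), 'torque': array([-0.03852474, -0.02807649,  0.02102136]), 'grip_force': 0.0, 'opening': 1.0015858206592876}
```

View pics/scene0.png

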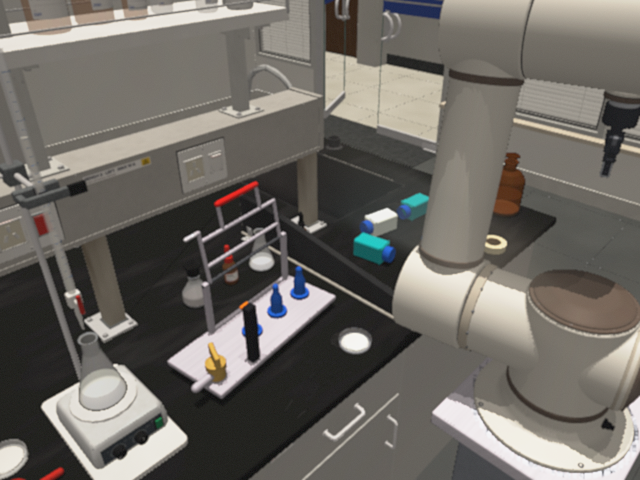

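View pics/top0.png

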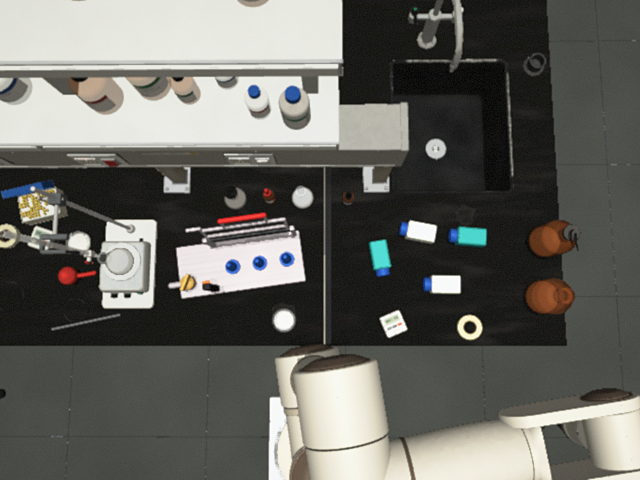

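The scene shows two white bottles in the top view at (420,231) and (442,284), and turquoise decoys at (380,257) and (468,236). The pegs are at (233,266), (260,262) and (287,259), the nut at (188,283), the post at (210,286) and the open handle at (242,218).

```bash
cat >> h.py <<'E'
def comps(mask,mn=25):
    n,l,s,c=cv2.connectedComponentsWithStats(mask.astype(np.uint8),connectivity=8)
    return [(l==i) for i in range(1,n) if s[i,4]>=mn]
def ray(tag,u,v,z):
    _,_,K,V=load(tag); R=V[:3,:3]; C=-R.T@V[:3,3]; d=R.T@np.array([(u-K[0,2])/K[0,0],(v-K[1,2])/K[1,1],1]); return C+d*(z-C[2])/d[2]
E
cat > m.py <<'E'
from h import *
np.set_printoptions(precision=4,suppress=True)
def bottles(tag):
    im,W=cloud(tag); hsv=cv2.cvtColor(im,cv2.COLOR_RGB2HSV); H,S,Vv=[hsv[...,i].astype(int) for i in range(3)]
    v,u=np.mgrid[:480,:640]
    wh=(S<50)&(Vv>140)&(u>332)&(v>195)&(v<345)
    for m in comps(wh,150):
        z=np.nanmedian(W[m][:,2])
        c=np.argwhere(m)[:,::-1].astype(np.float32)
        (a,b),sz,ang=cv2.minAreaRect(c)
        box=cv2.boxPoints(cv2.minAreaRect(c))
        print('white',a,b,sz,'z',z,'ray',ray(tag,a,b,.05),[ray(tag,*p,.05)[:2].round(4).tolist() for p in box])
    bl=(H>105)&(H<130)&(S>150)&(Vv>70)&(v>195)&(v<345)&(u>160)
    for m in comps(bl,30):
        p=W[m]; c=np.argwhere(m).mean(0)[::-1]; print('blue',c,m.sum(),'med',np.nanmedian(p,0),'zmax',np.nanpercentile(p[:,2],98))
if __name__=='__main__':
    bottles('top0')
    im,W=cloud('top0'); hsv=cv2.cvtColor(im,cv2.COLOR_RGB2HSV); H,S,Vv=[hsv[...,i].astype(int) for i in range(3)]
    v,u=np.mgrid[:480,:640]
    for nm,m in (('red',((H<8)|(H>172))&(S>150)&(Vv>80)&(v<300)&(u>170)&(u<330)),('brass',(H>10)&(H<30)&(S>120)&(Vv>90)&(u>160)&(u<230)&(v>250)&(v<310)),('rack',(S<60)&(Vv>150)&(u>172)&(u<310)&(v>225)&(v<305))):
        for k in comps(m,30):
            p=W[k]; r=cv2.minAreaRect(np.argwhere(k)[:,::-1].astype(np.float32)); print(nm,r,k.sum(),np.nanmedian(p,0),np.nanpercentile(p[:,2],[2,98]), [ray('top0',*q,np.nanmedian(p[:,2]))[:2].round(3).tolist() for q in cv2.boxPoints(r)])
    for c in [(326,300),(326,200),(210,286),(200,150),(372,130),(360,150),(175,185)]: print(c,W[c[1],c[0]])
    cv2.imwrite('pics/crop0.png',cv2.resize(im[200:310,160:320,::-1],(800,550),interpolation=cv2.INTER_CUBIC))
    sc=load('scene0')[0]; cv2.imwrite('pics/crop1.png',cv2.resize(sc[170:400,150:350,::-1],(520,598),interpolation=cv2.INTER_CUBIC))
E
python3 m.py
```

```text
white 421.19232177734375 231.03848266601562 (29.025188446044922, 17.65045166015625) z 0.048561838227294526 ray [ 0.6261 -0.2812  0.05  ] [[0.6092, -0.2346], [0.6601, -0.2457], [0.6431, -0.328], [0.5924, -0.3166]]
white 445.5 284.0 (18.0, 29.0) z 0.04912856920563207 ray [ 0.4725 -0.3471  0.05  ] [[0.4984, -0.3063], [0.4983, -0.3894], [0.4468, -0.3877], [0.4469, -0.3049]]
white 393.03448486328125 323.413818359375 (22.059484481811523, 21.534257888793945) z 0.015233638543480947 ray [ 0.3609 -0.195   0.05  ] [[0.3775, -0.1548], [0.4014, -0.2115], [0.3444, -0.2351], [0.3206, -0.1786]]
white 469.42303466796875 326.8846435546875 (23.574758529663086, 21.355958938598633) z 0.018982328278738046 ray [ 0.3512 -0.4112  0.05  ] [[0.3621, -0.3679], [0.3954, -0.4194], [0.3403, -0.4543], [0.3073, -0.403]]
blue [402.913  228.3261] 92 med [ 0.6359 -0.2298  0.0398] zmax 0.04771004585254602
blue [452.5315 235.045 ] 111 med [ 0.6155 -0.3743  0.0391] zmax 0.04882962100691092
blue [286.4815 258.8889] 135 med [0.5433 0.1086 0.0654] zmax 0.1055299408929565
blue [259.3985 262.6316] 133 med [0.5322 0.1855 0.0678
[... 1612 characters left out ...]
54 0.0297] [0.0221 0.0376] [[0.581, 0.443], [0.632, 0.078], [0.484, 0.057], [0.434, 0.417]]
rack ((231.53469848632812, 241.7254180908203), (2.356886625289917, 29.423067092895508), 81.25383758544922) 62 [0.5991 0.2734 0.0297] [0.0234 0.0351] [[0.595, 0.318], [0.608, 0.232], [0.601, 0.231], [0.588, 0.316]]
rack ((176.0, 284.5), (5.0, 6.0), 90.0) 34 [0.473  0.429  0.0475] [0.044  0.0552] [[0.479, 0.438], [0.479, 0.42], [0.465, 0.42], [0.465, 0.437]]
(326, 300) [ 0.4268 -0.0046  0.0655]
(326, 200) [ 0.708  -0.005   0.1026]
(210, 286) [0.4625 0.3065 0.1553]
(200, 150) [0.7748 0.2917 0.371 ]
(372, 130) [ 0.8226 -0.1171  0.37  ]
(360, 150) [ 0.7742 -0.0882  0.3683]
(175, 185) [0.7757 0.4551 0.0047]
```

View pics/crop0.png

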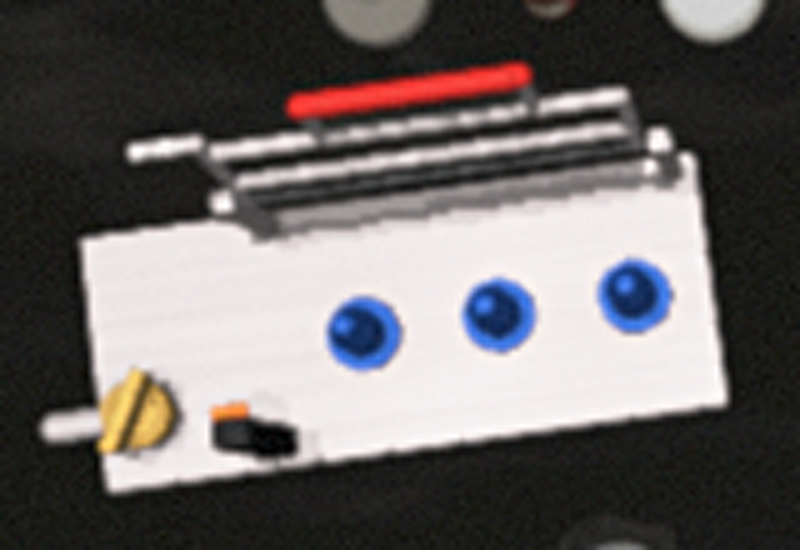

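The crop shows the three pegs, the wing of the nut running from crop pixel (105,450) to (145,375), the black post with its orange catch at (250,430), and the red handle of the open frame at the back. Next I refine the pegs and write a planning helper.

```bash
cat > plan.py <<'E'
from h import *
from scipy.spatial.transform import Rotation as Ro
np.set_printoptions(precision=4,suppress=True)
def R_of(t,c):
    t=np.array(t,float);t/=np.linalg.norm(t);c=np.array(c,float);c-=t*(c@t);c/=np.linalg.norm(c)
    return np.stack([np.cross(c,t),c,t],1)
def go(grasp,t,c,back=0.):
    """shift/rotvec from now to put grasp point at grasp (TCP 19 mm ahead), retracted by back along tool"""
    s=robot.state(); R=R_of(t,c); w,x,y,z=s['orientation']; R0=Ro.from_quat([x,y,z,w]).as_matrix()
    p=np.array(grasp)+(.019-back)*R[:,2]
    rv=Ro.from_matrix(R@R0.T).as_rotvec(degrees=True)
    print('tcp',p,'shift',p-s['position'],'rot',rv,np.linalg.norm(rv))
def st():
    s=robot.state(); print({k:np.round(s[k],3) for k in('time','qpos','position','wrist_force','opening','grip_force')})
def tilt(m,deg): a=np.deg2rad(deg); m=np.array(m)/np.linalg.norm(m); return np.array([m[0]*np.sin(a),m[1]*np.sin(a),-np.cos(a)])
E
python3 - <<'E'
from plan import *
for tag in('top0','scene0'):
    im,W=cloud(tag); hsv=cv2.cvtColor(im,cv2.COLOR_RGB2HSV); H,S,V=[hsv[...,i].astype(int) for i in range(3)]
    m=(H>105)&(H<130)&(S>150)&(V>60)&(W[...,2]>.02)&(W[...,1]>.05)&(W[...,1]<.3)&(W[...,0]<.6)&(W[...,0]>.45)
    for k in comps(m,20):
        p=W[k]; hi=p[p[:,2]>.085]; lo=p[(p[:,2]<.05)]
        c=cv2.minEnclosingCircle(np.argwhere(k)[:,::-1].astype(np.float32))
        print(tag,k.sum(),'hi',len(hi),hi.mean(0) if len(hi) else '','lo',(lo.max(0)+lo.min(0))/2 if len(lo) else '','circ',ray(tag,*c[0],.038) if tag=='top0' else '')
m1=(.2,.98,0)
go((.626,-.281,.032),tilt(m1,35),(.98,-.2,0),back=.09)
E
```

```text
top0 134 hi 23 [0.5466 0.1109 0.1007] lo [0.5463 0.1111 0.0397] circ [0.5467 0.1111 0.038 ]
top0 132 hi 25 [0.5358 0.1892 0.0999] lo [0.536  0.1912 0.0399] circ [0.5361 0.1896 0.038 ]
top0 140 hi 27 [0.5238 0.268  0.0979] lo [0.5261 0.2672 0.0396] circ [0.5249 0.2682 0.038 ]
scene0 321 hi 66 [0.5432 0.1124 0.0966] lo [0.5429 0.1118 0.043 ] circ 
scene0 309 hi 40 [0.5322 0.1925 0.0985] lo [0.5317 0.1919 0.0421] circ 
scene0 26 hi 0  lo [0.5128 0.2578 0.0416] circ 
tcp [ 0.6179 -0.3209  0.0902] shift [ 0.4525  0.2296 -0.1406] rot [ 27.0515 -24.7941  59.7217] 70.0942927385547
```

>>> servo_tool(steps=[[[0.1,0.06,0.05,7,-6,15,1],[0.2,0.12,0.05,14,-12,30,1],[0.3,0.16,0.05,20,-18,45,1],[0.4,0.2,0.05,27,-25,60,1],[0.45,0.23,0.05,27,-25,60,1],[0.45,0.23,0.05,27,-25,60,1],[0.45,0.23,0.05,27,-25,60,1],[0.45,0.23,0.05,27,-25,60,1],[0.45,0.23,0.05,27,-25,60,1],[0.45,0.23,0.05,27,-25,60,1]]])

```text
time: 0.93
position: [0.5328, -0.3613, 0.2755]
orientation: [-0.19, 0.735, 0.607, 0.236]
wrist_force: [-1.0, -1.2, 0.8]
opening: 0.997
grip_force: 0.0
```

>>> servo_tool(steps=[[[0,0,0,0,0,0,1],[0,0,0,0,0,0,1],[0,0,0,0,0,0,1],[0,0,0,0,0,0,1]]])

```text
time: 1.27
position: [0.5307, -0.3628, 0.2762]
orientation: [-0.189, 0.738, 0.604, 0.234]
wrist_force: [-0.3, 0.2, -0.6]
opening: 0.999
grip_force: 0.0
```

```bash
python3 - <<'E'
from plan import *
import m
st()
snap('top','top1'); m.bottles('top1')
m1=(.2,.98,0)
go((.626,-.281,.032),tilt(m1,35),(.98,-.2,0),back=.09)
E
```

```text
{'time': np.float64(1.267), 'qpos': array([-0.94 ,  0.495,  1.016,  0.493,  2.018, -0.613]), 'position': array([ 0.531, -0.363,  0.276]), 'wrist_force': array([-0.316,  0.168, -0.606]), 'opening': np.float64(0.999), 'grip_force': np.float64(0.0)}
white 538.5675659179688 304.0946044921875 (95.20681762695312, 213.31442260742188) z 0.5781521317871027 ray [ 0.4153 -0.6097  0.05  ] [[0.3498, -0.2829], [0.7067, -0.7966], [0.4811, -0.9387], [0.1371, -0.4313]]
white 421.19232177734375 231.03848266601562 (29.025188446044922, 17.65045166015625) z 0.04905367223043404 ray [ 0.6261 -0.2812  0.05  ] [[0.6092, -0.2346], [0.6601, -0.2457], [0.6431, -0.328], [0.5924, -0.3166]]
white 445.0 283.5 (17.0, 28.0) z 0.04916936272157681 ray [ 0.474  -0.3457  0.05  ] [[0.4984, -0.3063], [0.4983, -0.3866], [0.4497, -0.3849], [0.4497, -0.305]]
white 361.0 323.5 (56.0, 41.0) z 0.6437282310998408 ray [ 0.3606 -0.104   0.05  ] [[0.3032, -0.0242], [0.4186, -0.0244], [0.4185, -0.1844], [0.3033, -0.1826]]
white 392.98455810546875 323.3402404785156 (21.728408813476562, 21.423805236816406) z 0.015039964163482739 ray [ 0.3611 -0.1948  0.05  ] [[0.3768, -0.1547], [0.4013, -0.2108], [0.3455, -0.2348], [0.3211, -0.1789]]
blue [402.913  228.3261] 92 med [ 0.6357 -0.2297  0.0395] zmax 0.04849404115663055
blue [452.4722 234.9444] 108 med [ 0.6174 -0.3745  0.0396] zmax 0.047931717229563096
blue [286.4593 258.8667] 135 med [0.5434 0.108  0.0654] zmax 0.10481492027961188
blue [259.3534 262.6917] 133 med [0.5322 0.1853 0.0694] zmax 0.10594969555978224
blue [232.3212 266.2336] 137 med [0.5221 0.2634 0.0633] zmax 0.10679195074939021
blue [382.5612 272.1327] 98 med [ 0.5077 -0.1687  0.0394] zmax 0.04989029218276453
blue [426.4762 283.6667] 105 med [ 0.4746 -0.2946  0.0394] zmax 0.048961198315538544
tcp [ 0.6179 -0.3209  0.0902] shift [ 0.0872  0.0419 -0.1863] rot [ 0.0406  0.3059 -0.0793] 0.31857383405274825
```

>>> servo_tool(steps=[[[0.03,0.015,0,0,0,0,1],[0.06,0.03,-0.02,0,0,0,1],[0.087,0.042,-0.05,0,0,0,1],[0.087,0.042,-0.08,0,0,0,1],[0.087,0.042,-0.11,0,0,0,1],[0.087,0.042,-0.14,0,0,0,1],[0.087,0.042,-0.17,0,0,0,1],[0.087,0.042,-0.186,0,0,0,1],[0.087,0.042,-0.186,0,0,0,1],[0.087,0.042,-0.186,0,0,0,1]]])

```text
time: 2.15
position: [0.6182, -0.3208, 0.0909]
orientation: [-0.189, 0.737, 0.605, 0.235]
wrist_force: [-0.5, -0.0, 1.5]
opening: 0.998
grip_force: 0.0
```

```bash
python3 - <<'E'
from plan import *
go((.626,-.281,.032),tilt((.2,.98,0),35),(.98,-.2,0))
snap('scene','scene1'); im=load('scene1')[0]; cv2.imwrite('pics/s1.png',cv2.resize(im[130:330,300:520,::-1],(660,600)))
E
```

```text
tcp [ 0.6282 -0.2703  0.0164] shift [ 0.0099  0.0505 -0.0744] rot [-0.0153  0.3123 -0.1294] 0.3384076170228868
```

View pics/s1.png

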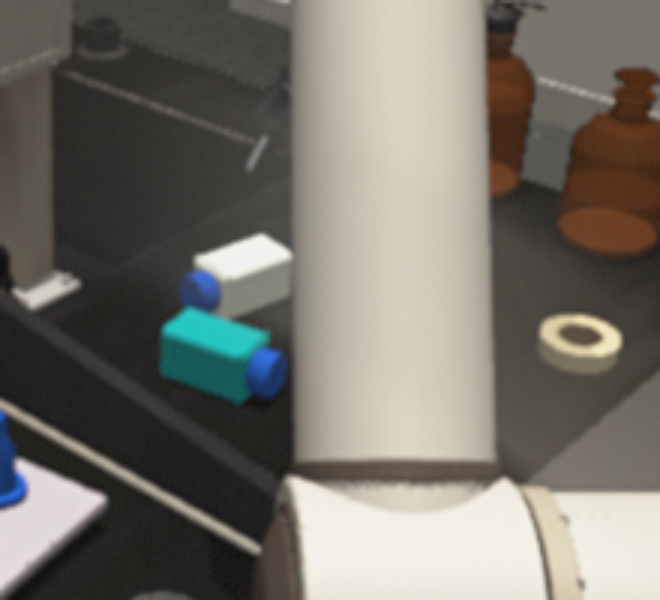

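The arm hides the gripper. The white bottle is still at crop (240,275), with nothing between it and the gripper. I'll go in and grip.

>>> servo_tool(steps=[[[0.003,0.015,-0.022,0,0,0,1],[0.006,0.03,-0.044,0,0,0,1],[0.01,0.05,-0.074,0,0,0,1],[0.01,0.05,-0.074,0,0,0,1],[0.01,0.05,-0.074,0,0,0,0.4],[0.01,0.05,-0.074,0,0,0,0.4],[0.01,0.05,-0.074,0,0,0,0.4],[0.01,0.05,-0.074,0,0,0,0.4],[0.01,0.05,-0.074,0,0,0,0.4],[0.01,0.05,-0.074,0,0,0,0.4]]], newtons=40)

```text
time: 3.03
position: [0.6292, -0.2718, 0.0184]
orientation: [-0.187, 0.737, 0.605, 0.235]
wrist_force: [0.2, -2.2, 7.7]
opening: 0.584
grip_force: 40.8
```

>>> servo_tool(steps=[[[0,0,0,0,0,0,0.4],[0,0,0,0,0,0,0.4],[0,0,0,0,0,0,0.4]]])

```text
time: 3.28
position: [0.6292, -0.2718, 0.0184]
orientation: [-0.187, 0.737, 0.605, 0.235]
wrist_force: [0.2, -2.7, 7.8]
opening: 0.58
grip_force: 40.8
```

>>> servo_tool(steps=[[[0,0,0.02,0,0,0,0.4],[0,0,0.05,0,0,0,0.4],[0,0,0.09,0,0,0,0.4],[-0.02,0,0.13,0,0,0,0.4],[-0.04,0,0.17,0,0,0,0.4],[-0.06,0,0.21,0,0,0,0.4],[-0.09,0,0.25,0,0,0,0.4],[-0.12,0,0.28,0,0,0,0.4],[-0.12,0,0.28,0,0,0,0.4],[-0.12,0,0.28,0,0,0,0.4]]])

```text
time: 4.12
position: [0.507, -0.2714, 0.301]
orientation: [-0.185, 0.738, 0.605, 0.235]
wrist_force: [1.0, -1.1, 0.5]
opening: 0.585
grip_force: 41.8
```

```bash
python3 - <<'E'
from plan import *
st()
rx=(.9907,.136,0); ry=(-.136,.9907,0)
go((.45,-.1,.32),tilt((-.2,-.98,0),55),(.98,-.2,0))
go((.47,.15,.30),tilt(rx,55),ry)
E
```

```text
{'time': np.float64(4.117), 'qpos': array([-0.886,  0.305,  1.226,  0.506,  1.968, -0.575]), 'position': array([ 0.507, -0.271,  0.301]), 'wrist_force': array([ 1.02 , -1.15 ,  0.541]), 'opening': np.float64(0.585), 'grip_force': np.float64(41.824)}
tcp [ 0.4469 -0.1152  0.3091] shift [-0.0601  0.1562  0.0081] rot [-87.8895  18.3809  -0.5547] 89.79265762642649
tcp [0.4854 0.1521 0.2891] shift [-0.0216  0.4235 -0.0119] rot [-74.5313 -69.1696  82.9011] 131.19433968843222
```

>>> servo_tool(steps=[[[0,0.02,0.005,-4,-3.5,4,0.4],[0,0.04,0.01,-8,-7,8,0.4],[0,0.06,0.015,-12,-10.5,12,0.4],[0,0.08,0.02,-16,-14,16.5,0.4],[0,0.1,0.025,-20,-18,21,0.4],[-0.01,0.12,0.03,-24,-22,25.5,0.4],[-0.01,0.14,0.03,-28,-26,30,0.4],[-0.01,0.16,0.03,-32,-30,35,0.4],[-0.02,0.18,0.03,-36,-34,40,0.4],[-0.02,0.2,0.03,-37,-35,41.5,0.4]]])

```text
time: 4.95
position: [0.4876, -0.0691, 0.326]
orientation: [0.163, 0.399, 0.888, 0.16]
wrist_force: [-0.7, 0.5, -0.1]
opening: 0.578
grip_force: 41.8
```

```bash
python3 - <<'E'
from plan import *
st()
rx=(.9907,.136,0); ry=(-.136,.9907,0)
go((.47,.15,.30),tilt(rx,55),ry)
E
```

```text
{'time': np.float64(4.95), 'qpos': array([-0.532, -0.298,  1.733,  0.356,  1.412, -1.263]), 'position': array([ 0.488, -0.069,  0.326]), 'wrist_force': array([-0.661,  0.546, -0.057]), 'opening': np.float64(0.578), 'grip_force': np.float64(41.788)}
tcp [0.4854 0.1521 0.2891] shift [-0.0022  0.2212 -0.0369] rot [-37.1801 -34.7332  40.9349] 65.30253827132412
```

>>> servo_tool(steps=[[[0,0.02,0,-4,-3.5,4,0.4],[0,0.04,0,-8,-7,8,0.4],[0,0.06,0,-12,-10.5,12,0.4],[0,0.09,0,-16,-14,16.5,0.4],[0,0.12,0,-20,-18,21,0.4],[0,0.15,0,-24,-22,25.5,0.4],[0,0.18,0,-28,-26,30,0.4],[0,0.2,-0.01,-32,-30,35,0.4],[0,0.22,-0.02,-36,-34,40,0.4],[0,0.22,-0.03,-37,-35,41,0.4]]])

```text
time: 5.78
position: [0.4876, 0.153, 0.2947]
orientation: [0.461, -0.062, 0.884, 0.035]
wrist_force: [0.2, 0.2, -0.6]
opening: 0.579
grip_force: 41.9
```

```bash
python3 - <<'E'
from plan import *
st()
rx=(.9907,.136,0); ry=(-.136,.9907,0)
go((.47,.15,.30),tilt(rx,55),ry)
E
```

```text
{'time': np.float64(5.783), 'qpos': array([ 0.161, -0.565,  2.164, -0.022,  0.581, -1.539]), 'position': array([0.488, 0.153, 0.295]), 'wrist_force': array([ 0.216,  0.223, -0.636]), 'opening': np.float64(0.579), 'grip_force': np.float64(41.867)}
tcp [0.4854 0.1521 0.2891] shift [-0.0022 -0.0009 -0.0056] rot [-0.2544  0.0775 -0.3922] 0.4739105863411685
```

```bash
python3 - <<'E'
from plan import *
snap('scene','scene2'); snap('top','top2')
im=load('scene2')[0]; a=im[130:370,180:440]; b=load('top2')[0][180:340,200:380]
cv2.imwrite('pics/s2.png',np.hstack([cv2.resize(a,(433,400)),cv2.resize(b,(367,400))])[:,:,::-1])
E
```

```text
(no output)
```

View pics/s2.png

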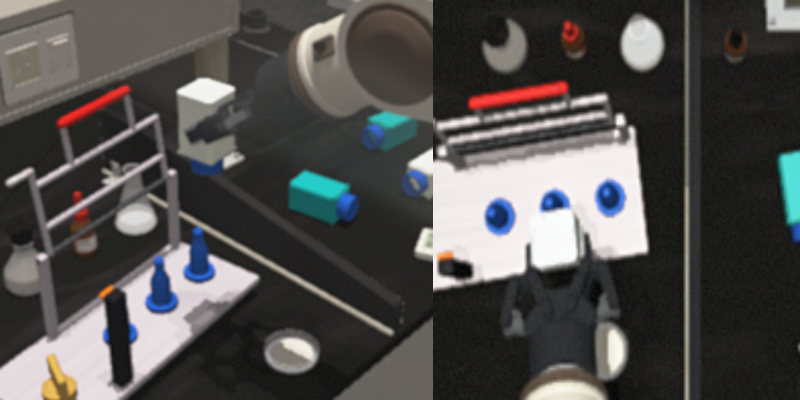

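The bottle hangs mouth down (left half, body at (207,120)), and in the top view it sits just in front of the middle peg. Next I measure its base square against the peg.

```bash
cat >> plan.py <<'E'
def held(tag,zlo=.15):
    im,W=cloud(tag); hsv=cv2.cvtColor(im,cv2.COLOR_RGB2HSV)
    g=robot.state(); w,x,y,z=g['orientation']; t=Ro.from_quat([x,y,z,w]).as_matrix()[:,2]; G=g['position']-.019*t
    near=np.linalg.norm(W[...,:2]-G[:2],axis=-1)<.06
    m=(hsv[...,1]<60)&(hsv[...,2]>140)&near&(W[...,2]>zlo)
    k=max(comps(m,20),key=lambda k:k.sum()); zt=np.nanpercentile(W[k][:,2],70)
    k&=np.abs(W[...,2]-zt)<.012
    r=cv2.minAreaRect(np.argwhere(k)[:,::-1].astype(np.float32)); zt=np.nanmedian(W[k][:,2])
    A=np.c_[W[k][:,:2]-np.nanmean(W[k][:,:2],0),np.ones(k.sum())]; n=np.linalg.lstsq(A,W[k][:,2],rcond=None)[0]
    print('G',G,'zt',zt,'size',r[1],'centre',ray(tag,*r[0],zt),'slope',n[:2],k.sum())
E
python3 - <<'E'
from plan import *
held('top2')
E
```

```text
G [0.4722 0.1485 0.3042] zt 0.34190561861350477 size (21.4580078125, 21.706077575683594) centre [0.4802 0.1506 0.3419] slope [-0.0034 -0.0008] 456
```

>>> servo_tool(steps=[[[0.02,0.015,0,0,0,0,0.4],[0.04,0.03,0,0,0,0,0.4],[0.055,0.04,-0.02,0,0,0,0.4],[0.055,0.04,-0.05,0,0,0,0.4],[0.055,0.04,-0.08,0,0,0,0.4],[0.055,0.04,-0.11,0,0,0,0.4],[0.055,0.04,-0.11,0,0,0,0.4],[0.055,0.04,-0.11,0,0,0,0.4],[0.055,0.04,-0.11,0,0,0,0.4]]])

```text
time: 6.63
position: [0.5448, 0.1895, 0.1886]
orientation: [0.461, -0.057, 0.885, 0.035]
wrist_force: [0.5, 0.2, -0.0]
opening: 0.58
grip_force: 41.8
```

```bash
python3 - <<'E'
from plan import *
st(); snap('top','top3'); snap('scene','scene3'); held('top3')
im=load('scene3')[0]; cv2.imwrite('pics/s3.png',cv2.resize(im[200:350,200:360,::-1],(640,600)))
E
```

```text
{'time': np.float64(6.633), 'qpos': array([ 0.254, -0.269,  2.213, -0.379,  0.256, -1.126]), 'position': array([0.545, 0.19 , 0.189]), 'wrist_force': array([ 0.523,  0.183, -0.033]), 'opening': np.float64(0.58), 'grip_force': np.float64(41.828)}
G [0.5292 0.1875 0.1998] zt 0.23877552814456723 size (19.721521377563477, 19.969593048095703) centre [0.5377 0.188  0.2388] slope [0.0149 0.0372] 387
```

View pics/s3.png

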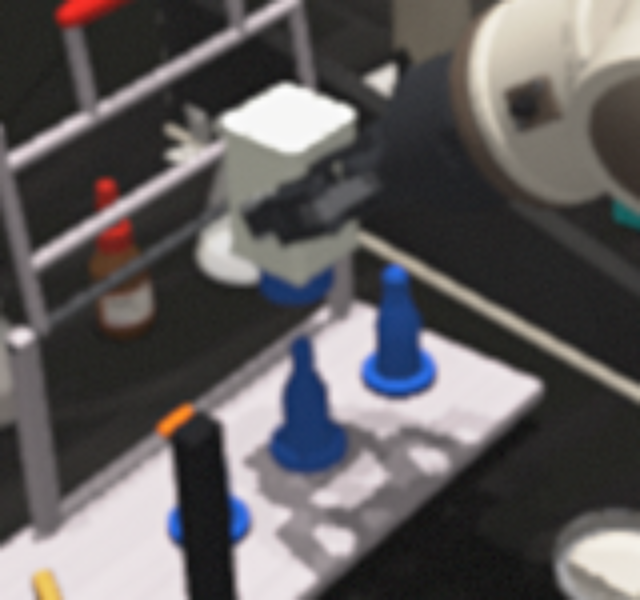

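The first bottle is upright over the middle peg at crop (295,190), but joint 5 is near its limit here. I'll go to the right-hand peg instead, with the tool turned about 30° further about the vertical.

```bash
python3 - <<'E'
from plan import *
h=np.array([.79,.613,0]); c=(-.613,.79,0)
go((.5378,.1063,.215),tilt(h,55),c)
E
```

```text
tcp [0.5501 0.1158 0.2041] shift [ 0.0055 -0.0739  0.0152] rot [-0.5446 -0.0485 30.1557] 30.160615287292877
```

>>> servo_tool(steps=[[[0,-0.015,0.016,0,0,6,0.4],[0,-0.03,0.016,0,0,12,0.4],[0.005,-0.045,0.016,0,0,18,0.4],[0.005,-0.06,0.016,0,0,24,0.4],[0.006,-0.074,0.016,0,0,30,0.4],[0.006,-0.074,0.016,0,0,30,0.4],[0.006,-0.074,0.016,0,0,30,0.4],[0.006,-0.074,0.016,0,0,30,0.4],[0.006,-0.074,0.016,0,0,30,0.4]]])

```text
time: 7.48
position: [0.5486, 0.1167, 0.2005]
orientation: [0.419, -0.192, 0.882, 0.096]
wrist_force: [0.2, 0.9, -0.7]
opening: 0.584
grip_force: 41.8
```

```bash
python3 - <<'E'
from plan import *
h=np.array([.79,.613,0]); c=(-.613,.79,0)
st(); snap('top','top4'); held('top4'); go((.5378,.1063,.215),tilt(h,55),c)
E
```

```text
{'time': np.float64(7.483), 'qpos': array([-0.21 , -0.308,  2.172,  0.836,  0.685, -2.714]), 'position': array([0.549, 0.117, 0.2  ]), 'wrist_force': array([ 0.175,  0.891, -0.719]), 'opening': np.float64(0.584), 'grip_force': np.float64(41.811)}
G [0.5359 0.1097 0.2128] zt 0.25115381557607724 size (20.20539093017578, 19.79924964904785) centre [0.5449 0.1149 0.2512] slope [-0.0296 -0.021 ] 394
tcp [0.5501 0.1158 0.2041] shift [ 0.0009 -0.0002  0.0033] rot [ 1.8834 -3.4962 12.482 ] 13.098487714853498
```

```bash
python3 - <<'E'
from plan import *
a=.137-np.deg2rad(45); h=np.array([np.cos(a),np.sin(a),0]); c=(-h[1],h[0],0)
go(np.array([.5445,.1115,.24])-.0085*h,tilt(h,55),c)
E
```

```text
tcp [0.5501 0.1072 0.2291] shift [ 0.0009 -0.0088  0.0283] rot [ -0.6639  -4.1135 -62.4472] 62.58608780154042
```

>>> servo_tool(steps=[[[0,0,0.02,0,0,-7,0.4],[0,0,0.028,0,-1,-14,0.4],[0,0,0.028,0,-1,-21,0.4],[0,0,0.028,0,-2,-28,0.4],[0,-0.004,0.028,0,-2,-35,0.4],[0,-0.006,0.028,0,-3,-42,0.4],[0,-0.008,0.028,0,-3,-49,0.4],[0,-0.008,0.028,0,-4,-56,0.4],[0,-0.008,0.028,0,-4,-62,0.4],[0,-0.008,0.028,0,-4,-62,0.4]]])

```text
time: 8.37
position: [0.5457, 0.1095, 0.222]
orientation: [0.418, 0.057, 0.906, -0.026]
wrist_force: [-0.7, 0.5, -0.7]
opening: 0.583
grip_force: 41.9
```

```bash
python3 - <<'E'
from plan import *
a=.137-np.deg2rad(45); h=np.array([np.cos(a),np.sin(a),0]); c=(-h[1],h[0],0)
st(); go(np.array([.5445,.1115,.24])-.0085*h,tilt(h,55),c)
E
```

```text
{'time': np.float64(8.367), 'qpos': array([ 0.201, -0.309,  2.113, -0.481,  0.554, -0.936]), 'position': array([0.546, 0.11 , 0.222]), 'wrist_force': array([-0.677,  0.487, -0.74 ]), 'opening': np.float64(0.583), 'grip_force': np.float64(41.919)}
tcp [0.5501 0.1072 0.2291] shift [ 0.0045 -0.0023  0.0071] rot [ -2.135   -5.1731 -29.9524] 30.470698703545533
```

>>> servo_tool(steps=[[[0.004,-0.002,0.007,0,-1,-6,0.4],[0.004,-0.002,0.007,0,-2,-12,0.4],[0.004,-0.002,0.007,-1,-3,-18,0.4],[0.004,-0.002,0.007,-2,-4,-24,0.4],[0.004,-0.002,0.007,-2,-5,-30,0.4],[0.004,-0.002,0.007,-2,-5,-30,0.4],[0.004,-0.002,0.007,-2,-5,-30,0.4],[0.004,-0.002,0.007,-2,-5,-30,0.4]]])

```text
time: 9.03
position: [0.5497, 0.1087, 0.2269]
orientation: [0.434, 0.281, 0.844, -0.145]
wrist_force: [0.6, -0.5, -0.5]
opening: 0.577
grip_force: 41.9
```

```bash
python3 - <<'E'
from plan import *
a=.137-np.deg2rad(45); h=np.array([np.cos(a),np.sin(a),0]); c=(-h[1],h[0],0)
st(); go(np.array([.5445,.1115,.24])-.0085*h,tilt(h,55),c)
E
```

```text
{'time': np.float64(9.033), 'qpos': array([ 0.485, -0.059,  1.947, -1.029,  1.032,  0.021]), 'position': array([0.55 , 0.109, 0.227]), 'wrist_force': array([ 0.561, -0.543, -0.455]), 'opening': np.float64(0.577), 'grip_force': np.float64(41.899)}
tcp [0.5501 0.1072 0.2291] shift [ 0.0005 -0.0015  0.0022] rot [-0.3044 -0.4188 -0.3597] 0.6304268745390963
```

>>> servo_tool(steps=[[[0,-0.001,-0.02,0,0,0,0.4],[0,-0.001,-0.04,0,0,0,0.4],[0,-0.001,-0.055,0,0,0,0.4],[0,-0.001,-0.055,0,0,0,0.4],[0,-0.001,-0.055,0,0,0,0.4],[0,-0.001,-0.055,0,0,0,0.4]]])

```text
time: 9.53
position: [0.5495, 0.106, 0.173]
orientation: [0.434, 0.282, 0.843, -0.145]
wrist_force: [-0.4, -0.3, -0.2]
opening: 0.58
grip_force: 41.9
```

```bash
python3 - <<'E'
from plan import *
a=.137-np.deg2rad(45); h=np.array([np.cos(a),np.sin(a),0]); c=(-h[1],h[0],0)
st(); go(np.array([.5445,.1115,.185])-.0085*h,tilt(h,55),c)
snap('top','top5'); held('top5'); snap('scene','scene5')
im=load('scene5')[0]; cv2.imwrite('pics/s5.png',cv2.resize(im[180:340,220:400,::-1],(675,600)))
E
```

```text
{'time': np.float64(9.533), 'qpos': array([ 0.481,  0.005,  2.009, -1.1  ,  0.97 ,  0.151]), 'position': array([0.55 , 0.106, 0.173]), 'wrist_force': array([-0.437, -0.331, -0.202]), 'opening': np.float64(0.58), 'grip_force': np.float64(41.929)}
tcp [0.5501 0.1072 0.1741] shift [0.0006 0.0013 0.0011] rot [-0.2868 -0.3876 -0.1755] 0.513143979316735
G [0.5372 0.1154 0.1841] zt 0.22342290132612808 size (19.821510314941406, 19.470687866210938) centre [0.5438 0.1098 0.2234] slope [0.0029 0.0061] 376
```

View pics/s5.png

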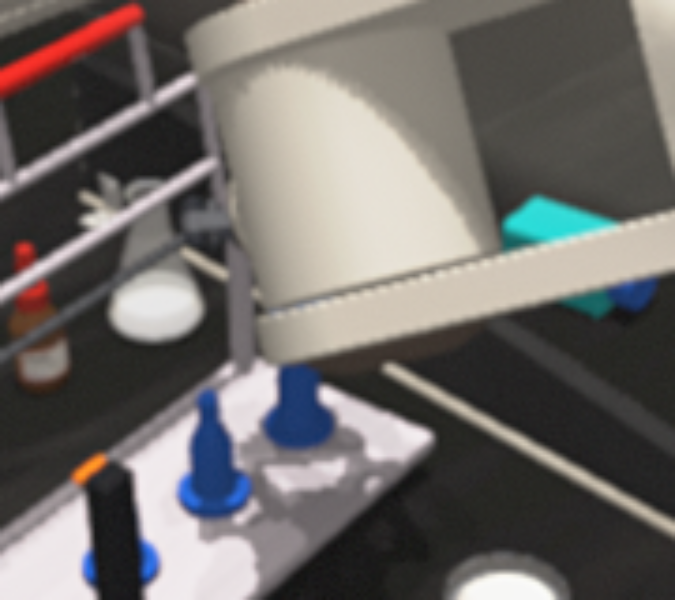

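The arm now hides the view, but peg A is still visible below at crop (300,400) and the top view puts the bottle on axis. I'll lower it.

>>> servo_tool(steps=[[[0.001,0.001,-0.01,0,0,0,0.4],[0.001,0.001,-0.02,0,0,0,0.4],[0.001,0.001,-0.03,0,0,0,0.4],[0.001,0.001,-0.04,0,0,0,0.4],[0.001,0.001,-0.047,0,0,0,0.4],[0.001,0.001,-0.047,0,0,0,0.4]]])

```text
time: 10.13
position: [0.5499, 0.107, 0.1236]
orientation: [0.433, 0.282, 0.844, -0.146]
wrist_force: [0.2, 1.1, -0.2]
opening: 0.584
grip_force: 41.9
```

>>> servo_tool(steps=[[[0,0,-0.007,0,0,0,0.4],[0,0,-0.014,0,0,0,0.4],[0,0,-0.021,0,0,0,0.4],[0,0,-0.024,0,0,0,0.4],[0,0,-0.024,0,0,0,0.4]]])

```text
time: 10.55
position: [0.5504, 0.1072, 0.0997]
orientation: [0.434, 0.281, 0.843, -0.146]
wrist_force: [11.5, -2.1, -7.5]
opening: 0.577
grip_force: 43.5
```

```bash
python3 - <<'E'
from plan import *
st(); snap('top','top6'); held('top6',.1)
E
```

```text
{'time': np.float64(10.55), 'qpos': array([ 0.483,  0.125,  2.065, -1.218,  0.902,  0.349]), 'position': array([0.55 , 0.107, 0.1  ]), 'wrist_force': array([11.497, -2.101, -7.531]), 'opening': np.float64(0.577), 'grip_force': np.float64(43.472)}
G [0.538  0.1165 0.1108] zt 0.15012312377119869 size (18.799999237060547, 18.400001525878906) centre [0.545  0.1111 0.1501] slope [-0.0127  0.0237] 338
```

>>> servo_tool(steps=[[[0.001,0,0,0,0,0,0.4],[0.002,0,0,0,0,0,0.4],[0.002,0,0,0,0,0,0.4],[0.002,0,0,0,0,0,0.4]]])

```text
time: 10.93
position: [0.552, 0.107, 0.1001]
orientation: [0.434, 0.282, 0.843, -0.146]
wrist_force: [0.0, -0.2, -0.6]
opening: 0.585
grip_force: 45.1
```

>>> servo_tool(steps=[[[0,0,-0.004,0,0,0,0.4],[0,0,-0.008,0,0,0,0.4],[0,0,-0.01,0,0,0,0.4],[0,0,-0.01,0,0,0,0.4]]])

```text
time: 11.27
position: [0.5518, 0.1069, 0.0894]
orientation: [0.433, 0.282, 0.843, -0.147]
wrist_force: [0.7, -0.1, -1.1]
opening: 0.576
grip_force: 45.1
```

>>> servo_tool(steps=[[[0,0,-0.002,0,0,0,0.4],[0,0,-0.002,0,0,0,0.4]]])

```text
time: 11.43
position: [0.552, 0.107, 0.0879]
orientation: [0.434, 0.282, 0.843, -0.146]
wrist_force: [-0.3, 0.5, -1.3]
opening: 0.581
grip_force: 45.1
```

>>> servo_tool(steps=[[[0,0,-0.001,0,0,0,0.4],[0,0,-0.002,0,0,0,0.4],[0,0,-0.002,0,0,0,0.4]]])

```text
time: 11.68
position: [0.5525, 0.107, 0.0871]
orientation: [0.434, 0.282, 0.843, -0.146]
wrist_force: [-1.9, -1.0, 7.9]
opening: 0.581
grip_force: 45.7
```

```bash
python3 - <<'E'
from plan import *
st(); snap('top','top7'); held('top7',.1)
E
```

```text
{'time': np.float64(11.683), 'qpos': array([ 0.481,  0.152,  2.07 , -1.243,  0.891,  0.388]), 'position': array([0.552, 0.107, 0.087]), 'wrist_force': array([-1.909, -0.994,  7.927]), 'opening': np.float64(0.581), 'grip_force': np.float64(45.656)}
G [0.5401 0.1163 0.0982] zt 0.13705898003183628 size (18.600000381469727, 18.200000762939453) centre [0.5472 0.1112 0.1371] slope [-0.0108  0.0298] 335
```

>>> servo_tool(steps=[[[0,0,0,0,0,0,0.72],[0,0,0,0,0,0,0.72],[0,0,0,0,0,0,0.72],[0,0,0,0,0,0,0.72],[-0.01,0.007,0.009,0,0,0,0.75],[-0.02,0.015,0.018,0,0,0,0.75],[-0.033,0.025,0.029,0,0,0,0.75],[-0.046,0.035,0.04,0,0,0,0.75],[-0.065,0.05,0.057,0,0,0,0.75],[-0.065,0.05,0.077,0,0,0,0.75]]])

```text
time: 12.57
position: [0.4849, 0.1584, 0.1629]
orientation: [0.433, 0.281, 0.844, -0.146]
wrist_force: [1.1, -0.1, -0.2]
opening: 0.749
grip_force: 0.0
```

>>> servo_tool(steps=[[[0,0,0.04,0,0,0,1],[0,0,0.08,0,0,0,1],[-0.02,-0.03,0.11,0,0,0,1],[-0.04,-0.06,0.15,0,0,0,1],[-0.06,-0.1,0.16,0,0,0,1],[-0.08,-0.14,0.16,0,0,0,1],[-0.08,-0.18,0.16,0,0,0,1],[-0.08,-0.22,0.16,0,0,0,1],[-0.08,-0.25,0.16,0,0,0,1],[-0.08,-0.28,0.16,0,0,0,1]]])

```text
time: 13.4
position: [0.4116, -0.0745, 0.3219]
orientation: [0.432, 0.282, 0.844, -0.146]
wrist_force: [0.8, 0.6, -1.1]
opening: 1.003
grip_force: 0.0
```

```bash
python3 - <<'E'
from plan import *
import m
st(); snap('top','top8'); snap('scene','scene8'); m.bottles('top8')
A=load('scene8')[0][150:390,160:420]; b=load('top8')[0][180:340,200:480]
cv2.imwrite('pics/s8.png',np.hstack([cv2.resize(A,(325,300)),cv2.resize(b,(475,300))])[:,:,::-1])
E
```

```text
{'time': np.float64(13.4), 'qpos': array([ 0.033, -0.674,  2.151, -0.673,  0.962, -0.703]), 'position': array([ 0.412, -0.075,  0.322]), 'wrist_force': array([ 0.841,  0.604, -1.139]), 'opening': np.float64(1.003), 'grip_force': np.float64(0.0)}
white 453.5 290.0 (18.0, 29.0) z 0.0488847040961636 ray [ 0.4554 -0.3694  0.05  ] [[0.4811, -0.3288], [0.4811, -0.4117], [0.4298, -0.4099], [0.4298, -0.3273]]
white 393.0257568359375 323.4330139160156 (22.13454818725586, 21.626873016357422) z 0.014950880398102077 ray [ 0.3608 -0.195   0.05  ] [[0.3769, -0.1543], [0.4017, -0.211], [0.3448, -0.2354], [0.3202, -0.179]]
white 469.5 327.5000305175781 (24.041629791259766, 21.21320343017578) z 0.01823446684968429 ray [ 0.3495 -0.4113  0.05  ] [[0.3522, -0.3662], [0.3944, -0.4101], [0.3467, -0.4564], [0.3049, -0.4125]]
blue [452.4455 235.0091] 110 med [ 0.6165 -0.3744  0.0375] zmax 0.049623997761384396
blue [259.3664 262.7176] 131 med [0.5318 0.1854 0.0683] zmax 0.10591700735760051
blue [232.3885 266.223 ] 139 med [0.5225 0.2637 0.0624] zmax 0.10494458365440894
blue [382.67 272.12] 100 med [ 0.5076 -0.1689  0.0393] zmax 0.05020000621565147
blue [434.3645 291.028 ] 107 med [ 0.4529 -0.3176  0.0386] zmax 0.04825546491641254
```

View pics/s8.png

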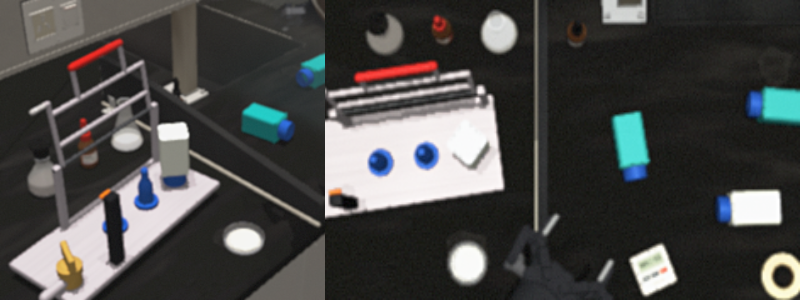

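Bottle 1 is seated on peg A (top crop (470,143)). Bottle 2 has been knocked to (0.455,-0.369). I'll check the brown bottles' height and extent before planning the pick.

```bash
python3 - <<'E'
from plan import *
im,W=cloud('top8'); k=(np.arange(640)[None]>515)&(np.arange(640)[None]<585)&(np.arange(480)[:,None]>215)&(np.arange(480)[:,None]<320)&(W[...,2]>.03)
for s in (slice(215,265),slice(270,320)):
    q=W[s][k[s]]; print(np.percentile(q,[2,98],axis=0)); u=q[q[:,2]>.12]; print(' >.12',np.percentile(u,[2,98],axis=0) if len(u) else '')
m2=(-.04,.999,0)
go((.4548,-.369,.033),tilt(m2,35),(.999,.04,0),back=.09)
E
```

```text
[[ 0.555  -0.6734  0.0355]
 [ 0.6413 -0.6027  0.2077]]
 >.12 [[ 0.5586 -0.6767  0.1216]
 [ 0.6415 -0.6077  0.209 ]]
[[ 0.3931 -0.6615  0.0363]
 [ 0.4831 -0.5854  0.1818]]
 >.12 [[ 0.4038 -0.6558  0.1207]
 [ 0.4713 -0.5972  0.1823]]
tcp [ 0.4564 -0.4097  0.0912] shift [ 0.045  -0.3322 -0.2304] rot [ 81.371   41.9819 -39.5788] 99.75071339159531
```

>>> servo_tool(steps=[[[0,-0.02,0,5,2.5,-2.5,0.85],[0,-0.04,0,10,5,-5,0.85],[0,-0.06,0,15,8,-7.5,0.85],[0,-0.08,0,20,10.5,-10,0.85],[0.01,-0.1,0,26,13.5,-13,0.85],[0.02,-0.12,0,32,16.5,-15.5,0.85],[0.02,-0.14,0,37,19,-18,0.85],[0.02,-0.16,0,43,22,-21,0.85],[0.02,-0.18,0,49,25,-24,0.85],[0.02,-0.2,0,52,27,-25,0.85]]])

```text
time: 14.33
position: [0.4326, -0.2738, 0.3213]
orientation: [0.022, 0.568, 0.818, 0.089]
wrist_force: [0.5, 0.8, 0.5]
opening: 0.851
grip_force: 0.0
```

```bash
python3 - <<'E'
from plan import *
st(); go((.4548,-.369,.033),tilt((-.04,.999,0),35),(.999,.04,0),back=.09)
E
```

```text
{'time': np.float64(14.333), 'qpos': array([-0.832, -0.025,  1.455,  0.185,  1.706, -1.163]), 'position': array([ 0.433, -0.274,  0.321]), 'wrist_force': array([0.544, 0.756, 0.536]), 'opening': np.float64(0.851), 'grip_force': np.float64(0.0)}
tcp [ 0.4564 -0.4097  0.0912] shift [ 0.0238 -0.1359 -0.2301] rot [ 28.8028  15.4534 -14.6297] 35.811119107256985
```

>>> servo_tool(steps=[[[0.005,-0.03,0,5,3,-2.5,0.85],[0.01,-0.06,0,10,6,-5,0.85],[0.02,-0.09,-0.02,16,8,-8,0.85],[0.024,-0.12,-0.05,22,12,-11,0.85],[0.024,-0.136,-0.08,29,15,-15,0.85],[0.024,-0.136,-0.12,29,15,-15,0.85],[0.024,-0.136,-0.16,29,15,-15,0.85],[0.024,-0.136,-0.2,29,15,-15,0.85],[0.024,-0.136,-0.22,29,15,-15,0.85],[0.024,-0.136,-0.22,29,15,-15,0.85]]])

```text
time: 15.17
position: [0.4559, -0.4069, 0.0955]
orientation: [-0.217, 0.662, 0.686, 0.211]
wrist_force: [-0.3, 0.3, -0.5]
opening: 0.847
grip_force: 0.0
```

```bash
python3 - <<'E'
from plan import *
import m
st(); snap('top','top9'); m.bottles('top9'); go((.4548,-.369,.033),tilt((-.04,.999,0),35),(.999,.04,0))
snap('wrist','wr9')
E
```

```text
{'time': np.float64(15.167), 'qpos': array([-1.011,  0.625,  1.189,  0.308,  1.861, -1.039]), 'position': array([ 0.456, -0.407,  0.096]), 'wrist_force': array([-0.303,  0.256, -0.467]), 'opening': np.float64(0.847), 'grip_force': np.float64(0.0)}
white 537.4483032226562 315.1206970214844 (82.5992202758789, 170.73806762695312) z 0.4325931305638717 ray [ 0.3842 -0.6049  0.05  ] [[0.3379, -0.339], [0.6234, -0.7473], [0.4307, -0.8719], [0.154, -0.468]]
white 453.5 290.5 (17.0, 29.0) z 0.049092586114536235 ray [ 0.454  -0.3694  0.05  ] [[0.4783, -0.3287], [0.4782, -0.4116], [0.4298, -0.4099], [0.4298, -0.3273]]
white 380.52178955078125 337.40283203125 (63.023502349853516, 76.1463623046875) z 0.6155598859401925 ray [ 0.3217 -0.1589  0.05  ] [[0.3391, -0.02], [0.4543, -0.2046], [0.3044, -0.2971], [0.192, -0.1142]]
blue [452.5676 234.955 ] 111 med [ 0.6168 -0.3744  0.0387] zmax 0.04999998648072882
blue [259.3664 262.7176] 131 med [0.5318 0.1855 0.0695] zmax 0.10877634054226273
blue [232.3285 266.2482] 137 med [0.5225 0.2637 0.0615] zmax 0.10805081537397848
blue [382.5612 272.1327] 98 med [ 0.5077 -0.1689  0.0404] zmax 0.04890714250889704
blue [434.3981 291.0833] 108 med [ 0.4527 -0.3173  0.0392] zmax 0.04866594449091069
tcp [ 0.4544 -0.3581  0.0174] shift [-0.0022  0.0497 -0.0816] rot [-0.0097  0.2856  0.3055] 0.4183299188904325
```

View pics/wr9.png

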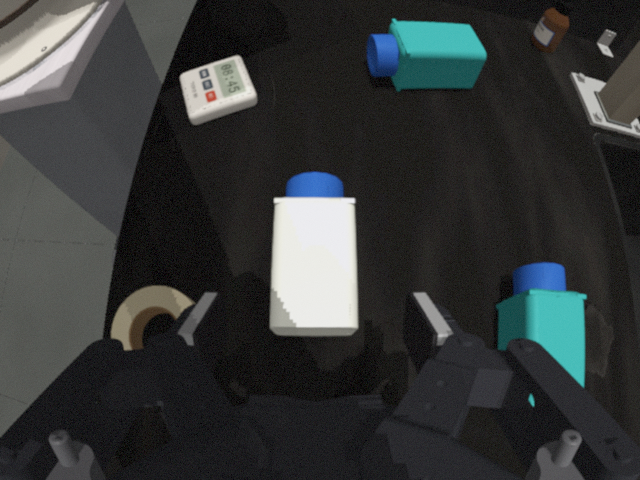

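The wrist view shows bottle 2 centred at (315,265) and aligned between the open fingers, with the tape ring clear to the left at (150,320).

>>> servo_tool(steps=[[[-0.001,0.012,-0.02,0,0,0,0.85],[-0.001,0.025,-0.041,0,0,0,0.85],[-0.002,0.037,-0.061,0,0,0,0.85],[-0.002,0.05,-0.08,0,0,0,0.85],[-0.002,0.05,-0.08,0,0,0,0.85],[-0.002,0.05,-0.08,0,0,0,0.4],[-0.002,0.05,-0.08,0,0,0,0.4],[-0.002,0.05,-0.08,0,0,0,0.4],[-0.002,0.05,-0.08,0,0,0,0.4],[-0.002,0.05,-0.08,0,0,0,0.4]]], newtons=40)

```text
time: 16.1
position: [0.4553, -0.3609, 0.0237]
orientation: [-0.21, 0.663, 0.687, 0.211]
wrist_force: [1.7, 0.7, 8.5]
opening: 0.582
grip_force: 41.7
```

>>> servo_tool(steps=[[[0,0,0,0,0,0,0.4],[0,0,0.02,0,0,0,0.4],[0,0,0.05,0,0,0,0.4],[0,0,0.09,0,0,0,0.4],[0,0,0.13,0,0,0,0.4],[0,0,0.17,0,0,0,0.4],[0,0.01,0.21,0,0,0,0.4],[0,0.03,0.25,0,0,0,0.4],[0,0.06,0.29,0,0,0,0.4],[0,0.09,0.31,0,0,0,0.4]]])

```text
time: 16.93
position: [0.454, -0.274, 0.3322]
orientation: [-0.209, 0.663, 0.687, 0.21]
wrist_force: [0.4, -0.3, -0.1]
opening: 0.582
grip_force: 41.7
```

```bash
python3 - <<'E'
from plan import *
a=.137-np.deg2rad(45); h=np.array([np.cos(a),np.sin(a),0]); c=(-h[1],h[0],0)
st(); go(np.array([.5345,.1905,.24])-.0085*h,tilt(h,55),c)
E
```

```text
{'time': np.float64(16.933), 'qpos': array([-0.904,  0.292,  1.179,  0.417,  2.131, -0.799]), 'position': array([ 0.454, -0.274,  0.332]), 'wrist_force': array([ 0.43 , -0.259, -0.097]), 'opening': np.float64(0.582), 'grip_force': np.float64(41.715)}
tcp [0.5401 0.1862 0.2291] shift [ 0.0861  0.4602 -0.1031] rot [-81.9004 -41.7617  39.4491] 100.03971245055692
```

>>> servo_tool(steps=[[[0.005,0.03,0,-5,-2.5,2.5,0.4],[0.01,0.06,0,-10,-5,5,0.4],[0.015,0.09,0,-15,-8,7.5,0.4],[0.02,0.12,0,-20,-10.5,10,0.4],[0.025,0.15,0,-26,-13.5,13,0.4],[0.03,0.18,0,-32,-16.5,15.5,0.4],[0.035,0.21,0,-37,-19,18,0.4],[0.04,0.24,0,-43,-22,21,0.4],[0.045,0.26,0,-49,-25,24,0.4],[0.045,0.26,0,-52,-27,25,0.4]]])

```text
time: 17.77
position: [0.5, -0.0107, 0.3313]
orientation: [0.219, 0.462, 0.859, -0.012]
wrist_force: [0.4, -0.8, -1.3]
opening: 0.579
grip_force: 41.7
```

```bash
python3 - <<'E'
from plan import *
a=.137-np.deg2rad(45); h=np.array([np.cos(a),np.sin(a),0]); c=(-h[1],h[0],0)
st(); go(np.array([.5345,.1905,.24])-.012*h,tilt(h,55.8),c)
E
```

```text
{'time': np.float64(17.767), 'qpos': array([-0.041, -0.266,  1.694, -0.216,  1.325, -0.612]), 'position': array([ 0.5  , -0.011,  0.331]), 'wrist_force': array([ 0.441, -0.754, -1.331]), 'opening': np.float64(0.579), 'grip_force': np.float64(41.699)}
tcp [0.5375 0.1883 0.2293] shift [ 0.0375  0.199  -0.1019] rot [-30.4951 -15.329   13.77  ] 36.804061845487084
```

>>> servo_tool(steps=[[[0.005,0.03,0,-5,-2.5,2.5,0.4],[0.01,0.06,0,-10,-5,5,0.4],[0.015,0.09,0,-15,-8,7,0.4],[0.02,0.12,0,-20,-10.5,9,0.4],[0.03,0.15,0,-26,-13,12,0.4],[0.038,0.18,0,-30,-15,14,0.4],[0.038,0.199,-0.03,-30.5,-15.3,14,0.4],[0.038,0.199,-0.07,-30.5,-15.3,14,0.4],[0.038,0.199,-0.09,-30.5,-15.3,14,0.4],[0.038,0.199,-0.09,-30.5,-15.3,14,0.4]]])

```text
time: 18.6
position: [0.5366, 0.1854, 0.2348]
orientation: [0.439, 0.283, 0.839, -0.151]
wrist_force: [0.2, -1.0, -2.0]
opening: 0.579
grip_force: 41.9
```

```bash
python3 - <<'E'
from plan import *
a=.137-np.deg2rad(45); h=np.array([np.cos(a),np.sin(a),0]); c=(-h[1],h[0],0)
st(); go(np.array([.5345,.1905,.24])-.012*h,tilt(h,55.8),c)
snap('top','top10'); held('top10'); snap('scene','scene10')
E
```

```text
{'time': np.float64(18.6), 'qpos': array([ 0.654,  0.034,  1.847, -1.03 ,  1.186,  0.114]), 'position': array([0.537, 0.185, 0.235]), 'wrist_force': array([ 0.247, -0.964, -1.994]), 'opening': np.float64(0.579), 'grip_force': np.float64(41.916)}
tcp [0.5375 0.1883 0.2293] shift [ 0.0008  0.0029 -0.0055] rot [-0.0262 -0.5713  0.2424] 0.6211495751560696
G [0.5251 0.1949 0.2489] zt 0.28405210524772373 size (20.77111053466797, 20.302589416503906) centre [0.535  0.1862 0.2841] slope [0.0112 0.0031] 408
```

>>> servo_tool(steps=[[[0.001,0.003,-0.02,0,0,0,0.4],[0.001,0.003,-0.04,0,0,0,0.4],[0.001,0.003,-0.06,0,0,0,0.4],[0.001,0.003,-0.065,0,0,0,0.4],[0.001,0.003,-0.065,0,0,0,0.4],[0.001,0.003,-0.065,0,0,0,0.4]]])

```text
time: 19.2
position: [0.5393, 0.1886, 0.1754]
orientation: [0.441, 0.284, 0.838, -0.149]
wrist_force: [-0.6, 0.5, 1.0]
opening: 0.58
grip_force: 41.9
```

```bash
python3 - <<'E'
from plan import *
st(); snap('top','top11'); held('top11')
E
```

```text
{'time': np.float64(19.2), 'qpos': array([ 0.657,  0.11 ,  1.903, -1.084,  1.121,  0.247]), 'position': array([0.539, 0.189, 0.175]), 'wrist_force': array([-0.589,  0.491,  0.954]), 'opening': np.float64(0.58), 'grip_force': np.float64(41.912)}
G [0.5268 0.1982 0.1862] zt 0.22448409283718235 size (19.834068298339844, 19.52172088623047) centre [0.5374 0.1895 0.2245] slope [0.0135 0.0038] 379
```

>>> servo_tool(steps=[[[-0.001,0,-0.012,0,0,0,0.4],[-0.001,0,-0.024,0,0,0,0.4],[-0.001,0,-0.036,0,0,0,0.4],[-0.001,0,-0.048,0,0,0,0.4],[-0.001,0,-0.055,0,0,0,0.4],[-0.001,0,-0.062,0,0,0,0.4],[-0.001,0,-0.068,0,0,0,0.4],[-0.001,0,-0.068,0,0,0,0.4]]])

```text
time: 19.92
position: [0.5374, 0.1884, 0.1044]
orientation: [0.44, 0.283, 0.839, -0.15]
wrist_force: [0.4, 0.3, -1.0]
opening: 0.579
grip_force: 41.9
```

>>> servo_tool(steps=[[[0,0,-0.005,0,0,0,0.4],[0,0,-0.01,0,0,0,0.4],[0,0,-0.014,0,0,0,0.4],[0,0,-0.016,0,0,0,0.4],[0,0,-0.016,0,0,0,0.4]]])

```text
time: 20.33
position: [0.5374, 0.1885, 0.0885]
orientation: [0.44, 0.283, 0.839, -0.15]
wrist_force: [0.4, -0.7, 0.1]
opening: 0.583
grip_force: 41.9
```

```bash
python3 - <<'E'
from plan import *
st(); snap('top','top12'); held('top12',.1)
E
```

```text
{'time': np.float64(20.333), 'qpos': array([ 0.659,  0.238,  1.969, -1.176,  1.04 ,  0.443]), 'position': array([0.537, 0.188, 0.089]), 'wrist_force': array([ 0.436, -0.736,  0.106]), 'opening': np.float64(0.583), 'grip_force': np.float64(41.898)}
G [0.525  0.198  0.0995] zt 0.13809032082164602 size (18.68133544921875, 18.24280548095703) centre [0.5357 0.1894 0.1381] slope [ 0.0021 -0.0004] 332
```

>>> servo_tool(steps=[[[0,0,-0.001,0,0,0,0.4],[0,0,-0.002,0,0,0,0.4],[0,0,-0.003,0,0,0,0.4],[0,0,-0.003,0,0,0,0.4]]])

```text
time: 20.72
position: [0.538, 0.1886, 0.0881]
orientation: [0.442, 0.283, 0.838, -0.15]
wrist_force: [-12.2, -0.7, 24.1]
opening: 0.579
grip_force: 44.2
```

>>> servo_tool(steps=[[[0,0,0.001,0,0,0,0.72],[0,0,0.001,0,0,0,0.72],[0,0,0.001,0,0,0,0.72],[0,0,0.001,0,0,0,0.72],[0,0,0.01,0,0,0,0.72],[0,0,0.025,0,0,0,0.72],[0,0,0.05,0,0,0,0.72],[0,0,0.08,0,0,0,0.72],[0,0,0.12,0,0,0,0.72],[0,0,0.15,0,0,0,0.72]]])

```text
time: 21.55
position: [0.5373, 0.1885, 0.2391]
orientation: [0.44, 0.283, 0.839, -0.149]
wrist_force: [0.4, -0.0, 0.4]
opening: 0.716
grip_force: 0.0
```

```bash
python3 - <<'E'
from plan import *
st(); snap('top','top13'); snap('scene','scene13')
im,W=cloud('top13'); hsv=cv2.cvtColor(im,cv2.COLOR_RGB2HSV)
m=(hsv[...,1]<60)&(hsv[...,2]>140)&(W[...,2]>.1)&(W[...,2]<.17)&(W[...,0]<.59)&(W[...,1]>.05)&(W[...,1]<.3)
for k in comps(m,50):
    r=cv2.minAreaRect(np.argwhere(k)[:,::-1].astype(np.float32)); print(k.sum(),np.nanmedian(W[k],0),r[1],ray('top13',*r[0],.138))
# wing and handle
b=(hsv[...,0]>10)&(hsv[...,0]<30)&(hsv[...,1]>110)&(hsv[...,2]>80)&(W[...,2]>.085)&(W[...,1]>.3)&(W[...,1]<.45)
for k in comps(b,8):
    r=cv2.fitEllipse(np.argwhere(k)[:,::-1].astype(np.float32)); print('wing',k.sum(),np.nanmean(W[k],0),r); q=W[k][:,:2]; u,s,v=np.linalg.svd(q-q.mean(0)); print(v[0],np.ptp((q-q.mean(0))@v[0]),np.ptp((q-q.mean(0))@v[1]))
A=load('scene13')[0][150:390,160:420]; b=im[200:310,160:320]
cv2.imwrite('pics/s13.png',np.hstack([cv2.resize(A,(364,336)),cv2.resize(b,(436,336),interpolation=cv2.INTER_CUBIC)])[:,:,::-1])
E
```

```text
{'time': np.float64(21.55), 'qpos': array([ 0.659,  0.034,  1.839, -1.029,  1.191,  0.112]), 'position': array([0.537, 0.188, 0.239]), 'wrist_force': array([ 0.395, -0.028,  0.444]), 'opening': np.float64(0.716), 'grip_force': np.float64(0.0)}
343 [0.5455 0.1121 0.1372] (18.9444522857666, 18.418216705322266) [0.5458 0.1111 0.138 ]
298 [0.5393 0.1919 0.1371] (18.89702606201172, 18.27233123779297) [0.5359 0.1894 0.138 ]
wing 80 [0.7895 0.4338 0.7148] ((73.37049865722656, 85.15324401855469), (6.19028377532959, 12.787591934204102), 155.8376007080078)
[-0.743  -0.6693] 0.02668866157471446 0.015479720017671825
wing 67 [0.4765 0.3932 0.0932] ((184.14956665039062, 282.1195373535156), (4.031780242919922, 15.116787910461426), 23.06987190246582)
[-0.9313  0.3642] 0.04601927797287647 0.013461834547028742
```

View pics/s13.png

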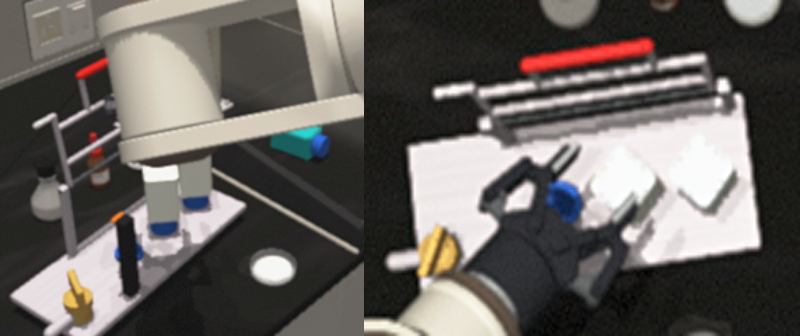

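Both white bottles are seated, with tops at 0.137 m, and the wing is at right-crop (438,250). Next is the coupling.

```bash
python3 - <<'E'
from plan import *
print(ray('top13',184.15,282.1,.095)); a=np.deg2rad(67)
# wing from both ends
go((.477,.392,.20),(0,0,-1),(np.cos(a),np.sin(a),0))
im,W=cloud('scene13'); hsv=cv2.cvtColor(im,cv2.COLOR_RGB2HSV)
b=(hsv[...,0]>10)&(hsv[...,0]<30)&(hsv[...,1]>110)&(hsv[...,2]>80)&(W[...,2]>.075)&(W[...,2]<.1)&(W[...,1]>.3)&(W[...,1]<.45)&(W[...,0]<.6)
q=W[b]; print(len(q),q.mean(0),q.min(0),q.max(0)); u,s,v=np.linalg.svd(q[:,:2]-q[:,:2].mean(0)); print(v[0],np.rad2deg(np.arctan2(v[0][1],v[0][0])))
E
```

```text
[0.4762 0.3927 0.095 ]
tcp [0.477 0.392 0.181] shift [-0.0614  0.2028 -0.0612] rot [27.7484 48.3096 13.3113] 57.27986949796455
148 [0.4674 0.3968 0.0916] [0.4512 0.3835 0.0754] [0.4967 0.404  0.0999]
[-0.957   0.2899] 163.14632025548644
```

>>> servo_tool(steps=[[[0,0.02,0.02,3,5,1,0.6],[-0.01,0.05,0.03,6,10,3,0.6],[-0.02,0.08,0.03,9,16,4,0.6],[-0.03,0.11,0.03,12,21,6,0.6],[-0.04,0.14,0.03,15,26,7,0.6],[-0.05,0.17,0.03,18,32,9,0.6],[-0.061,0.2,0.03,21,37,10,0.6],[-0.061,0.203,0.02,24,42,12,0.6],[-0.061,0.203,0,28,48,13,0.6],[-0.061,0.203,-0.02,28,48,13,0.6]]])

```text
time: 22.48
position: [0.478, 0.391, 0.2157]
orientation: [-0.004, 0.2, 0.98, 0.001]
wrist_force: [1.2, -1.6, -0.8]
opening: 0.601
grip_force: 0.0
```

```bash
python3 - <<'E'
from plan import *
st(); a=np.deg2rad(68)
go((.4762,.3925,.1),(0,0,-1),(np.cos(a),np.sin(a),0))
snap('wrist','wr14')
E
```

```text
{'time': np.float64(22.483), 'qpos': array([ 0.557,  0.246,  1.355,  0.007,  1.544, -0.61 ]), 'position': array([0.478, 0.391, 0.216]), 'wrist_force': array([ 1.163, -1.591, -0.832]), 'opening': np.float64(0.601), 'grip_force': np.float64(0.0)}
tcp [0.4762 0.3925 0.081 ] shift [-0.0018  0.0015 -0.1347] rot [-0.2416 -0.3716  1.129 ] 1.2128621380769773
```

View pics/wr14.png

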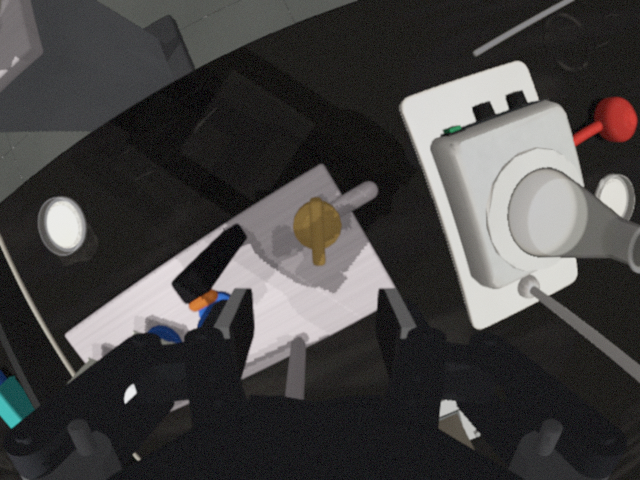

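The wing at (319,232) lies in line with the tool and centred between the fingers.

>>> servo_tool(steps=[[[-0.002,0.001,-0.04,0,0,1,0.5],[-0.002,0.001,-0.08,0,0,1,0.5],[-0.002,0.001,-0.12,0,0,1,0.5],[-0.002,0.001,-0.139,0,0,1,0.5],[-0.002,0.001,-0.139,0,0,1,0.5],[-0.002,0.001,-0.139,0,0,1,0],[-0.002,0.001,-0.139,0,0,1,0],[-0.002,0.001,-0.139,0,0,1,0],[-0.002,0.001,-0.139,0,0,1,0],[-0.002,0.001,-0.139,0,0,1,0]]], newtons=40)

```text
time: 23.37
position: [0.4756, 0.394, 0.0796]
orientation: [0.001, 0.191, 0.981, 0.001]
wrist_force: [3.3, 8.6, 0.2]
opening: 0.103
grip_force: 43.0
```

>>> servo_tool(steps=[[[0,0,0,0,0,0,0],[0,0,0,0,0,0,0],[0,0,0,0,0,0,0]]])

```text
time: 23.62
position: [0.4756, 0.394, 0.0796]
orientation: [0.001, 0.191, 0.981, 0.001]
wrist_force: [4.5, 8.7, 1.4]
opening: 0.102
grip_force: 43.0
```

```bash
python3 - <<'E'
from plan import *
st(); print(robot.state()['torque'])
E
```

```text
{'time': np.float64(23.617), 'qpos': array([ 0.567,  0.327,  1.535,  0.   ,  1.276, -0.618]), 'position': array([0.476, 0.394, 0.08 ]), 'wrist_force': array([4.546, 8.675, 1.375]), 'opening': np.float64(0.102), 'grip_force': np.float64(43.045)}
[ 1.2462 -0.4728  0.0674]
```

>>> servo_tool(steps=[[[0.001,0.003,0,0,0,0,0],[0.001,0.003,0,0,0,-6,0],[0.001,0.003,0,0,0,-12,0],[0.001,0.003,0,0,0,-18,0],[0.001,0.003,0,0,0,-24,0],[0.001,0.003,0,0,0,-30,0],[0.001,0.003,0,0,0,-36,0],[0.001,0.003,0,0,0,-42,0],[0.001,0.003,0,0,0,-48,0],[0.001,0.003,0,0,0,-54,0]]], newtons=60)

```text
time: 24.45
position: [0.4767, 0.3954, 0.0796]
orientation: [0.001, 0.618, 0.786, 0.001]
wrist_force: [3.4, -7.5, 7.3]
opening: 0.095
grip_force: 64.0
```

```bash
python3 - <<'E'
from plan import *
st(); print(robot.state()['torque'],robot.state()['orientation'])
E
```

```text
{'time': np.float64(24.45), 'qpos': array([ 0.568,  0.331,  1.529, -0.001,  1.279,  0.331]), 'position': array([0.477, 0.395, 0.08 ]), 'wrist_force': array([ 3.442, -7.49 ,  7.264]), 'opening': np.float64(0.095), 'grip_force': np.float64(64.017)}
[-1.2943 -0.4005  0.1285] [0.0007 0.6184 0.7859 0.0009]
```

>>> servo_tool(steps=[[[0,-0.0015,0,0,0,-6,0],[0,-0.0015,0,0,0,-12,0],[0,-0.0015,0,0,0,-18,0],[0,-0.0015,0,0,0,-24,0],[0,-0.0015,0,0,0,-30,0],[0,-0.0015,0,0,0,-36,0],[0,-0.0015,0,0,0,-42,0],[0,-0.0015,0,0,0,-45,0]]])

```text
time: 25.12
position: [0.4779, 0.3951, 0.0797]
orientation: [-0.001, 0.872, 0.489, 0.003]
wrist_force: [14.7, 4.4, -1.4]
opening: 0.098
grip_force: 62.8
```

```bash
python3 - <<'E'
from plan import *
st(); print(robot.state()['torque'],robot.state()['orientation'])
E
```

```text
{'time': np.float64(25.117), 'qpos': array([0.566, 0.33 , 1.531, 0.001, 1.274, 1.115]), 'position': array([0.478, 0.395, 0.08 ]), 'wrist_force': array([14.699,  4.402, -1.358]), 'opening': np.float64(0.098), 'grip_force': np.float64(62.78)}
[ 0.6628 -2.1794  0.143 ] [-0.0005  0.8723  0.4889  0.0035]
```

>>> servo_tool(steps=[[[0.002,0,0,0,0,-4,0],[0.002,0,0,0,0,-8,0],[0.002,0,0,0,0,-12,0],[0.002,0,0,0,0,-12,0]]])

```text
time: 25.45
position: [0.4785, 0.3949, 0.0796]
orientation: [-0.001, 0.918, 0.396, 0.002]
wrist_force: [0.7, 1.0, 6.4]
opening: 0.097
grip_force: 63.9
```

```bash
python3 - <<'E'
from plan import *
st(); print(robot.state()['torque'],robot.state()['orientation'])
E
```

```text
{'time': np.float64(25.45), 'qpos': array([0.565, 0.332, 1.528, 0.002, 1.277, 1.321]), 'position': array([0.478, 0.395, 0.08 ]), 'wrist_force': array([0.725, 1.017, 6.433]), 'opening': np.float64(0.097), 'grip_force': np.float64(63.871)}
[ 0.1988  0.0777 -0.0779] [-0.0011  0.9183  0.3958  0.0019]
```

>>> servo_tool(steps=[[[0,0,0,0,0,-4,0],[0,0,0,0,0,-8,0],[0,0,0,0,0,-10,0],[0,0,0,0,0,-10,0]]])

```text
time: 25.78
position: [0.4786, 0.3949, 0.0797]
orientation: [-0.001, 0.949, 0.316, 0.002]
wrist_force: [1.4, 0.4, 8.6]
opening: 0.098
grip_force: 97.6
```

```bash
python3 - <<'E'
from plan import *
st(); print(robot.state()['torque'],robot.state()['orientation'])
E
```

```text
{'time': np.float64(25.783), 'qpos': array([0.565, 0.332, 1.528, 0.001, 1.277, 1.493]), 'position': array([0.479, 0.395, 0.08 ]), 'wrist_force': array([1.444, 0.437, 8.597]), 'opening': np.float64(0.098), 'grip_force': np.float64(97.61)}
[-0.008  -0.2332  1.9855] [-0.0011  0.9487  0.316   0.0022]
```

Torque jumped to 2 N m, so the nut is on its stop. I'll release and lift.

>>> servo_tool(steps=[[[0,0,0,0,0,0,0.35],[0,0,0,0,0,0,0.35],[0,0,0,0,0,0,0.35],[0,0,0,0,0,0,0.35],[0,0,0.02,0,0,0,0.35],[0,0,0.06,0,0,0,0.35],[0,0,0.1,0,0,0,0.35],[0,0,0.14,0,0,0,0.4],[0,0,0.18,0,0,0,0.5],[0,0,0.22,0,0,0,0.5]]])

```text
time: 26.62
position: [0.477, 0.3938, 0.2991]
orientation: [-0.001, 0.949, 0.316, 0.0]
wrist_force: [0.7, 0.2, -0.7]
opening: 0.498
grip_force: 0.0
```

>>> servo_tool(steps=[[[0,0,0.04,0,0,0,0.5],[0,0,0.08,0,0,0,0.5]]])

```text
time: 26.78
position: [0.4769, 0.3937, 0.3791]
orientation: [-0.001, 0.949, 0.316, 0.0]
wrist_force: [0.9, 1.0, -0.0]
opening: 0.503
grip_force: 0.0
```

```bash
python3 - <<'E'
from plan import *
st(); snap('top','top15'); im,W=cloud('top15'); hsv=cv2.cvtColor(im,cv2.COLOR_RGB2HSV)
H,S,V=[hsv[...,i].astype(int) for i in range(3)]
m=((H<8)|(H>172))&(S>150)&(V>80)&(W[...,2]>.25)&(W[...,2]<.35)&(W[...,0]>.55)&(W[...,0]<.7)
q=W[m]; r=cv2.minAreaRect(np.argwhere(m)[:,::-1].astype(np.float32)); print(r,q.mean(0),np.percentile(q,[2,98],axis=0),ray('top15',*r[0],.296))
c=np.array([-.136,.9907]); 
for a in(8,): 
    a=np.deg2rad(a); go((.625,.2,.40),(0,0,-1),(np.cos(a),np.sin(a),0))
im2,W2=cloud('scene13'); 
E
```

```text
{'time': np.float64(26.783), 'qpos': array([0.565, 0.243, 1.034, 0.002, 1.864, 1.492]), 'position': array([0.477, 0.394, 0.379]), 'wrist_force': array([ 0.874,  1.   , -0.045]), 'opening': np.float64(0.503), 'grip_force': np.float64(0.0)}
((241.12002563476562, 217.84002685546875), (4.80832576751709, 48.64894104003906), 81.8698959350586) [0.624  0.2022 0.2978] [[0.6133 0.1461 0.2903]
 [0.6355 0.2586 0.3042]] [0.624 0.203 0.296]
tcp [0.625 0.2   0.381] shift [ 0.1476 -0.194  -0.0065] rot [-0.582   0.192  61.1052] 61.10831922388878
```

>>> servo_tool(steps=[[[0.02,-0.03,0.01,0,0,7,0.5],[0.04,-0.06,0.01,0,0,14,0.5],[0.06,-0.09,0.01,0,0,21,0.5],[0.09,-0.12,0.01,0,0,28,0.5],[0.12,-0.15,0.01,0,0,35,0.5],[0.147,-0.18,0.01,0,0,42,0.5],[0.147,-0.191,0,0,0,49,0.5],[0.147,-0.191,0,0,0,56,0.5],[0.147,-0.191,0,0,0,61,0.5],[0.147,-0.191,0,0,0,61,0.5]]])

```text
time: 27.67
position: [0.6246, 0.2025, 0.3765]
orientation: [-0.001, 0.655, 0.756, -0.001]
wrist_force: [-0.1, 0.3, 0.9]
opening: 0.502
grip_force: 0.0
```

```bash
python3 - <<'E'
from plan import *
st(); a=np.deg2rad(8); go((.624,.2025,.294),(0,0,-1),(np.cos(a),np.sin(a),0)); snap('wrist','wr16')
E
```

```text
{'time': np.float64(27.667), 'qpos': array([0.196, 0.332, 0.925, 0.   , 1.886, 0.054]), 'position': array([0.625, 0.202, 0.377]), 'wrist_force': array([-0.096,  0.305,  0.851]), 'opening': np.float64(0.502), 'grip_force': np.float64(0.0)}
tcp [0.624  0.2025 0.275 ] shift [-0.0006  0.     -0.1015] rot [-0.0051 -0.1145 -0.1549] 0.19267996418764594
```

View pics/wr16.png

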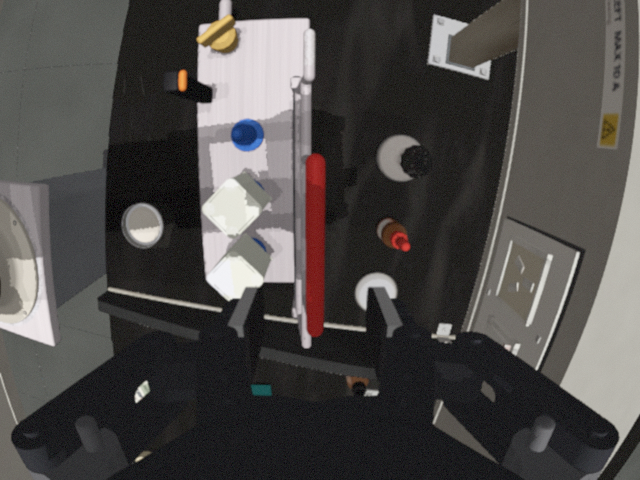

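The red handle (315,245) is centred between the fingers, and both bottles are seated at (235,205) and (240,265).

>>> servo_tool(steps=[[[0,0,-0.03,0,0,0,0.5],[0,0,-0.06,0,0,0,0.5],[0,0,-0.09,0,0,0,0.5],[0,0,-0.101,0,0,0,0.5],[0,0,-0.101,0,0,0,0.5],[0,0,-0.101,0,0,0,0],[0,0,-0.101,0,0,0,0],[0,0,-0.101,0,0,0,0],[0,0,-0.101,0,0,0,0],[0,0,-0.101,0,0,0,0]]], newtons=25)

```text
time: 28.55
position: [0.6248, 0.2032, 0.2781]
orientation: [0.0, 0.657, 0.754, 0.001]
wrist_force: [-1.3, 0.8, 7.8]
opening: 0.126
grip_force: 24.3
```

>>> servo_tool(steps=[[[-0.014,-0.002,0,0,0,0,0],[-0.0286,-0.004,0.001,0,0,0,0],[-0.043,-0.006,-0.001,0,0,0,0],[-0.057,-0.0078,-0.004,0,0,0,0],[-0.057,-0.0078,-0.004,0,0,0,0]]])

```text
time: 28.97
position: [0.5663, 0.1949, 0.2736]
orientation: [0.0, 0.657, 0.754, 0.0]
wrist_force: [0.4, -1.8, 3.9]
opening: 0.127
grip_force: 25.2
```

>>> servo_tool(steps=[[[-0.0267,-0.0037,-0.0105,0,0,0,0],[-0.0508,-0.007,-0.026,0,0,0,0],[-0.0714,-0.0098,-0.0463,0,0,0,0],[-0.0876,-0.012,-0.07,0,0,0,0],[-0.094,-0.013,-0.083,0,0,0,0],[-0.0988,-0.0136,-0.097,0,0,0,0],[-0.0988,-0.0136,-0.097,0,0,0,0]]])

```text
time: 29.55
position: [0.4677, 0.1814, 0.1737]
orientation: [-0.001, 0.657, 0.754, -0.001]
wrist_force: [-9.0, -3.5, 3.4]
opening: 0.128
grip_force: 26.3
```

>>> servo_tool(steps=[[[-0.003,0,-0.01,0,0,0,0],[-0.004,0,-0.02,0,0,0,0],[-0.005,0,-0.027,0,0,0,0],[-0.005,0,-0.034,0,0,0,0],[-0.005,0,-0.04,0,0,0,0],[-0.005,0,-0.04,0,0,0,0]]], newtons=60)

```text
time: 30.05
position: [0.4621, 0.1808, 0.134]
orientation: [-0.002, 0.657, 0.754, -0.003]
wrist_force: [-17.4, -10.5, -8.5]
opening: 0.114
grip_force: 59.0
```

```bash
python3 - <<'E'
from plan import *
st(); snap('top','top17'); im,W=cloud('top17'); hsv=cv2.cvtColor(im,cv2.COLOR_RGB2HSV)
H,S,V=[hsv[...,i].astype(int) for i in range(3)]
m=((H<8)|(H>172))&(S>150)&(V>80)&(W[...,0]>.4)&(W[...,0]<.6)&(W[...,1]>.1)&(W[...,1]<.28)
for k in comps(m,10): print(k.sum(),np.median(W[k],0))
E
```

```text
{'time': np.float64(30.05), 'qpos': array([ 0.218,  0.046,  1.752, -0.001,  1.351,  0.08 ]), 'position': array([0.462, 0.181, 0.134]), 'wrist_force': array([-17.378, -10.503,  -8.518]), 'opening': np.float64(0.114), 'grip_force': np.float64(59.016)}
```

>>> servo_tool(steps=[[[-0.003,-0.001,-0.003,0,0,0,0],[-0.003,-0.001,-0.005,0,0,0,0],[-0.003,-0.001,-0.005,0,0,0,0]]])

```text
time: 30.35
position: [0.462, 0.1807, 0.1312]
orientation: [0.0, 0.657, 0.754, 0.001]
wrist_force: [0.4, -3.1, 5.2]
opening: 0.112
grip_force: 60.9
```

>>> servo_tool(steps=[[[0,0,-0.002,0,0,0,0],[0,0,-0.004,0,0,0,0],[0,0,-0.004,0,0,0,0]]])

```text
time: 30.6
position: [0.4622, 0.1807, 0.1279]
orientation: [0.001, 0.657, 0.754, 0.001]
wrist_force: [-4.0, -6.1, 18.2]
opening: 0.12
grip_force: 62.1
```

>>> servo_tool(steps=[[[0,0,0.003,0,0,0,0.3],[0,0,0.003,0,0,0,0.3],[0,0,0.003,0,0,0,0.3],[0,0,0.02,0,0,0,0.3],[0,0,0.05,0,0,0,0.3],[0,0,0.09,0,0,0,0.3],[0,0,0.13,0,0,0,0.3],[0,0,0.17,0,0,0,0.3],[-0.03,0,0.21,0,0,0,0.3],[-0.04,0,0.21,0,0,0,0.3]]])

```text
time: 31.43
position: [0.4206, 0.1809, 0.3414]
orientation: [0.001, 0.657, 0.754, 0.002]
wrist_force: [-0.8, -0.0, 0.9]
opening: 0.3
grip_force: 0.0
```

```bash
python3 - <<'E'
from plan import *
st(); snap('scene','scene18'); snap('wrist','wr18')
im,W=cloud('scene18'); hsv=cv2.cvtColor(im,cv2.COLOR_RGB2HSV)
H,S,V=[hsv[...,i].astype(int) for i in range(3)]
m=((H<8)|(H>172))&(S>150)&(V>80)&(W[...,0]>.4)&(W[...,0]<.7)&(W[...,1]>.1)&(W[...,1]<.28)
for k in comps(m,10): print(k.sum(),np.median(W[k],0),W[k][:,2].max())
a=load('scene18')[0][150:390,160:420]; b=load('wr18')[0]
cv2.imwrite('pics/s18.png',np.hstack([cv2.resize(a,(400,369)),cv2.resize(b,(400,369))])[:,:,::-1])
E
```

```text
{'time': np.float64(31.433), 'qpos': array([ 0.237, -0.113,  1.487,  0.001,  1.763,  0.099]), 'position': array([0.421, 0.181, 0.341]), 'wrist_force': array([-0.751, -0.038,  0.913]), 'opening': np.float64(0.3), 'grip_force': np.float64(0.0)}
221 [0.4571 0.1827 0.1574] 0.16152515622406483
```

View pics/s18.png

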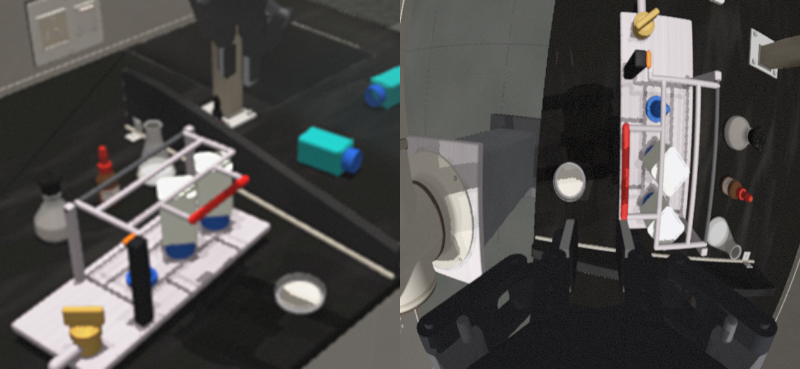

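The frame is level over both bottles and stays down after release. I'll let a second pass, recheck and hand in.

>>> servo_tool(steps=[[[0,-0.03,0.02,0,0,0,0.3],[0,-0.06,0.04,0,0,0,0.3],[0,-0.1,0.05,0,0,0,0.3],[0,-0.1,0.05,0,0,0,0.3],[0,-0.1,0.05,0,0,0,0.3],[0,-0.1,0.05,0,0,0,0.3],[0,-0.1,0.05,0,0,0,0.3],[0,-0.1,0.05,0,0,0,0.3],[0,-0.1,0.05,0,0,0,0.3],[0,-0.1,0.05,0,0,0,0.3]]])

```text
time: 32.37
position: [0.4205, 0.0813, 0.3856]
orientation: [-0.001, 0.656, 0.755, -0.001]
wrist_force: [-0.8, 0.5, -0.1]
opening: 0.299
grip_force: 0.0
```

```bash
python3 - <<'E'
from plan import *
import m as mm
snap('scene','scene19'); snap('top','top19')
for t in('scene19','top19'):
    im,W=cloud(t); hsv=cv2.cvtColor(im,cv2.COLOR_RGB2HSV)
    H,S,V=[hsv[...,i].astype(int) for i in range(3)]
    m=((H<8)|(H>172))&(S>150)&(V>80)&(W[...,0]>.4)&(W[...,0]<.7)&(W[...,1]>.1)&(W[...,1]<.28)
    for k in comps(m,10): print(t,k.sum(),np.median(W[k],0))
    w=(H>10)&(H<30)&(S>110)&(V>80)&(W[...,2]>.085)&(W[...,2]<.11)&(W[...,1]>.3)&(W[...,1]<.45)&(W[...,0]<.6)
    q=W[w][:,:2]
    if len(q)>5: v=np.linalg.svd(q-q.mean(0))[2][0]; print('wing az',np.rad2deg(np.arctan2(v[1],v[0])))
    b=(S<60)&(V>140)&(W[...,2]>.125)&(W[...,2]<.143)&(W[...,0]>.49)&(W[...,0]<.59)&(W[...,1]>.06)&(W[...,1]<.25)
    for k in comps(b,30): print(t,'btl',k.sum(),np.median(W[k],0))
mm.bottles('top19')
E
```

```text
scene19 242 [0.4574 0.1833 0.1576]
wing az -135.88529099230402
scene19 btl 146 [0.5551 0.113  0.141 ]
scene19 btl 31 [0.5262 0.1035 0.141 ]
scene19 btl 67 [0.5264 0.1258 0.1297]
scene19 btl 178 [0.5439 0.1903 0.1409]
scene19 btl 153 [0.5129 0.1925 0.137 ]
wing az -134.1946147139707
top19 btl 209 [0.5505 0.1177 0.1378]
top19 btl 262 [0.5397 0.1916 0.1376]
white 393.02581787109375 323.4330139160156 (22.13454818725586, 21.626873016357422) z 0.014666636710433743 ray [ 0.3608 -0.195   0.05  ] [[0.3769, -0.1543], [0.4017, -0.211], [0.3448, -0.2354], [0.3202, -0.179]]
white 469.25 327.2500305175781 (23.33452033996582, 21.21320343017578) z 0.018066231693930575 ray [ 0.3502 -0.4106  0.05  ] [[0.3522, -0.3662], [0.3944, -0.4101], [0.3481, -0.4551], [0.3062, -0.4112]]
blue [452.4911 234.9464] 112 med [ 0.6171 -0.3744  0.0385] zmax 0.0485297732746822
blue [382.6263 272.0909] 99 med [ 0.5077 -0.1689  0.0398] zmax 0.048767809785580166
```

```bash
python3 -c "
from rig import job
print(job.hand_in())"
```

```text
the job is handed in; nothing more can be done
None
```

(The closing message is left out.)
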